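# Close the tea-scoop stand to its gauge mark

### The job

The two bamboo tea scoops lean loose in their rosewood stand. Put a fingertip on top of the stand's knurled brass wheel and roll it until the sliding jaw has closed so far that its brass pointer stands at the dark gauge line, which brings both scoops upright without pinching them, then take the hand away. Move the jaw by its wheel alone, do not touch or lift the scoops, and leave the other tea things where they stand.

Things in the scene. Friction and masses are not known exactly. Their poses are not given: they have to be found in the camera images.
- stand: rosewood scoop stand, fixed to the shelf; base 200 x 100 x 14 mm, x from -35 to +165 mm. Origin on the underside straight below the wheel; x runs from the wheel to the scoops, y to the left seen that way, z up. At x 100 to 154 mm a block 74 mm high has two upright slots, 12 mm wide, at y = +20 and -20 mm, back wall at x = 140 mm, floor 14 mm high. Cheeks 46 mm high, 60 and 92 mm long in y, flank the wheel.
- wheel: knurled brass adjuster wheel, 44 mm in diameter, 16 mm thick, axis level along the stand's x. Origin at its centre, 38 mm above the shelf: its crest is 60 mm up, 14 mm above the cheeks. Rolling the crest to the stand's -y (right, seen from the wheel towards the scoops) closes the jaw, to +y opens it. The body turns with the wheel.
- wheel_axis (a point): the wheel's centre. Its screw moves the jaw 16 mm a turn, so 1.16 mm per 10 mm rolled at the crest. Friction takes about 1.2 N along the rim to overcome; the wheel stays where it is left and holds the jaw. A flat fingertip pressed on the crest with some 3 to 10 N and drawn along y turns it with little slip.
- jaw: rosewood sliding jaw: a crossbar 18 mm thick, 86 mm long, its top 74 mm above the shelf, with two tongues that run in the slots and a brass pointer on top; slides along the stand's x only, driven by the wheel. Origin at shelf height below the pointer's tip; the crossbar lies 33 to 51 mm behind it.
- pointer (a point): tip of the jaw's flat brass pointer, 76 mm above the shelf, on the stand's centre line; it moves to the stand's +x as the jaw closes. At the start it is 9 to 16 mm short of the gauge line.
- gauge (a point): gauge mark: one dark line across the white bone inlay on top of the slotted block, at x = 125 mm, y = 0 of the stand; axes as the stand's. With the pointer on this line 7.5 mm is left between each tongue and the back wall; 2.5 mm past it the tongues pinch the scoops.
- scoop_left: bamboo tea scoop standing loose in the left slot (y = +20 mm of the stand): shaft 5 x 9 mm, 180 mm long, curved tip up, 12 g. Origin at its foot, z up the shaft. It leans until the jaw closes.
- scoop_right: the like scoop in the right slot (y = -20 mm of the stand).
- waste_bowl: hammered copper waste bowl, 132 mm across, 78 mm high; stands loose; origin at the centre of its underside
- tea_bowl: dark stoneware tea bowl, 120 mm across, 76 mm high; stands loose; origin at the centre of its underside
- jar: squat orange stoneware jar with a black lacquered lid, 100 mm across, 78 mm high; stands loose; origin at the centre of its underside
- whisk_holder: white waisted porcelain whisk holder, 60 mm across, 86 mm high; stands loose; origin at the centre of its underside
- caddy: black lacquered tea caddy, 69 mm across, 68 mm high; stands loose; origin at the centre of its underside
- whisk: bamboo tea whisk standing on its handle, tines up, 52 mm across, 105 mm high; stands loose; origin at the centre of its underside
- lid_rest: bamboo lid rest (a short open tube), 54 mm across, 52 mm high; stands loose; origin at the centre of its underside
Mind the look-alikes: they are no part of the job. What is shaped like the stand but blue or red is not meant.

How it is judged:
On the way:
1. a fingertip presses on the knurled wheel (contact force between the fingers and wheel above 0.5 N), for 0.1 s.
At the end, for the whole second after the job is handed in: the pointer's tip is within 1.5 mm of the gauge line and the jaw is at rest; both scoops stand in their slots, feet on the floor of the stand, within 0.1 rad of upright (x of pointer in the frame of gauge between -0.0015 and 0.0015 m and linear speed of jaw below 0.003 m/s and angle between each of scoop_left, scoop_right's own z axis and vertical below 0.1 rad and z of scoop_left in the frame of stand between 0.01 and 0.02 m and z of scoop_right in the frame of stand between 0.01 and 0.02 m); the robot touches nothing.
It fails at once if a scoop is touched by the robot (contact force between any of the arm, the fingers and scoop_left above 0.5 N or contact force between any of the arm, the fingers and scoop_right above 0.5 N).
It fails at once if a scoop is lifted out of its slot (z of any of scoop_left, scoop_right in the frame of stand above 0.04 m).
It fails at once if the jaw is pushed by hand instead of with the wheel (contact force between any of the fingers, the arm and jaw above 2 N).
It fails at once if the jaw is run past the mark until it pinches the bamboo (more than 6 N on a scoop) (contact force between jaw and scoop_left above 6 N or contact force between jaw and scoop_right above 6 N).
It fails at once if one of the other tea things is moved more than 15 mm or tipped over (distance of any of waste_bowl, tea_bowl, jar, whisk_holder, caddy, whisk, lid_rest from where it was at the start of the episode above 0.015 m or angle between any of waste_bowl, tea_bowl, jar, whisk_holder, caddy, whisk, lid_rest's own z axis and vertical above 0.3 rad).
It also fails if it takes over 64 s, if anything falls off the work surface, if the arm or the gripper's body presses on something with over 40 N, if the wrist force passes 120 N, or if a joint passes its speed limit or range.

### The arm

A 6-joint arm with a two-finger parallel gripper is mounted at the origin on the work surface. World frame = base frame: x ahead of the robot, y to its left, z up, the work surface at z = 0. Lengths are in m, angles in rad, forces in N, time in s.
With the tool pointing down it reaches from about 0.425 to 0.95 m from the base axis. Payload 3.5 kg.
Tool frame: the origin (TCP) lies midway between the tips of the shut fingers; the grasp point (between the pads) lies 19 mm behind it (bot.tcp_to_grasp is the z of the grasp point in the tool frame, in m); z points along the fingers, y is the direction in which the jaws open and shut (so a half turn about z gives the same grasp; the last joint's range is limited). The gripper opens to 85 mm and grips with 20 to 120 N. Pads are 22 mm wide; open, the fingers measure 114 mm over their backs; the gripper's body (76 mm by 85 mm) begins 54 mm behind the grasp point. The pads swing forward as they close: fully open they stand 13 mm farther back than shut.
Start: joints at [-1.276, 0.286, 1.577, -0, 1.279, -0.15], TCP at [0.29, -0.609, 0.207] pointing down, gripper open.
Joint ranges: [-2.77, 2.77], [-0.9, 2.22], [0.21, 2.48], [-1.53, 4.67], [0.24, 2.81], [-2.84, 2.84]. Speed limits (rad/s): [2.79, 2.79, 3.14, 3.14, 3.14, 3.14].

### API

Orientations are given as a 3x3 rotation matrix whose columns are the frame's x, y, z axes.
In Python, from rig import status, read_camera, camera_info, workorder, bot gives the robot as it stands.
- The arm moves only by the tool apply_moves, never from a script. Its argument "motion" is a list of rows, each an object of numbers: "fingers": the finger opening in m, from 0 to 0.0854; "tx", "ty", "tz": the shift along the tool's x, y, z in m; "wx", "wy", "wz": the turn, a rotation vector about the tool's x, y, z in degrees. In form: [{"fingers": .., "tx": .., "ty": .., "tz": .., "wx": .., "wy": .., "wz": ..}, ...]. A call has 1 to 10 rows; each row is the pose to reach, as a shift and turn from the pose commanded when the call began, along the tool's axes at that moment; what a row does not reach only later rows make up. A row lasts 1/12 s, in which the tool goes at most 41.7 mm and 7.16 degrees, less where a joint would pass 70% of its speed; a pose out of reach is approached as far as the arm can. A call with a gripper value outside its range is refused whole. The fingers move at their own pace and stop on an object; the grip force is fixed at half the most. Time passes only in rows, so rows that repeat a pose let the fingers close. It gives the time, the measured TCP pose, the force and the opening at its end, in the units of the state.
- status.read_state(): the state, without advancing time (a new reading comes with each control period).
- read_camera(name): name is "side" or "top"; returns the picture (400x640x3 uint8, red, green, blue); there is no depth.
- camera_info(name): a dict with "fx", "fy", "cx", "cy" (pixels), "rvec" (rotation vector, rad) and "tvec" (3), from world to camera coordinates, as OpenCV has them. Camera axes: x right, y down, z forward; pixel columns grow to the right and rows downward; lengths in m; the calibration is good to about 2 mm. A picture is of the moment at which its call begins. camera_info takes no time and is no camera call.
- workorder.hand_in(): hands the job in, once; it reports no verdict.
The state is a dict: "time_s": time; "joint_positions": joint angles; "joint_vel": joint speeds; "effort": joint torques, N m; "eef_pos": TCP position; "orientation": TCP orientation; "ft_force": force on the tool from outside, world axes, zero at the start; "wrist_torque": the same for the moment, N m; "gripper_width": finger opening in m.
Only numpy, scipy, OpenCV 4.12 (cv2) and the standard library are available. Lean on these libraries where they do the work, as an engineer would, in place of code of your own. Each camera call takes 0.05 s, during which the arm holds its last target.

## Working session

There is one attempt and no reset: what is moved stays moved. The work goes in short steps, Python scripts to look and compute and a tool call to move; the robot and the scene stay as the last step left them, time stands still between calls to the robot, and variables do not carry over. Pictures are saved under pics/ and viewed, and the job is handed in when it is done.

Besides the shell and the picture viewer there is one more tool, called after "Call:" as name(argument=value, ...), one argument or row to a line, values as JSON. apply_moves: Moves the arm, as the interface text tells. Its arguments: {"type":"object","properties":{"motion":{"type":"array","items":{"type":"object","properties":{"fingers":{"type":"number"},"tx":{"type":"number"},"ty":{"type":"number"},"tz":{"type":"number"},"wx":{"type":"number"},"wy":{"type":"number"},"wz":{"type":"number"}}}}},"required":["motion"]}

```bash
mkdir -p pics; ls; python3 - <<'E'
from rig import status, read_camera, camera_info, bot
import cv2
for n in("side","top"):
    cv2.imwrite(f"pics/{n}0.png",read_camera(n)[:,:,::-1]); print(n,camera_info(n))
print(status.read_state())
E
```

```text
pics
side {'fx': 369.52774001170195, 'fy': 369.52774001170195, 'cx': 323.5006866167527, 'cy': 202.3902048083157, 'rvec': array([ 0.07465756, -2.67416702,  1.5765403 ]), 'tvec': array([0.46948126, 0.06358592, 0.9974697 ])}
top {'fx': 398.05145946010873, 'fy': 398.05145946010873, 'cx': 317.39681310864864, 'cy': 198.71755028543663, 'rvec': array([ 2.12323934, -2.13686738,  0.13995398]), 'tvec': array([0.03649215, 0.48612477, 0.89206456])}
{'time_s': 0.1, 'joint_positions': array([-1.27601572e+00,  2.87128630e-01,  1.57804172e+00,  2.63113801e-06,
        1.27864036e+00, -1.49994731e-01]), 'joint_vel': array([-4.17270256e-04, -1.65792192e-03, -3.37360598e-03,  2.81088785e-04,
       -2.01035535e-05, -1.42659138e-03]), 'effort': array([ 2.40626650e-04, -4.07293403e+01, -2.93699080e+01, -1.76465010e-04,
        3.39019760e-03, -4.64058360e-06]), 'eef_pos': array([ 0.29025805, -0.60867171,  0.20524519]), 'orientation': array([[ 9.02707786e-01,  4.30253694e-01, -6.41999820e-04],
       [ 4.30254043e-01, -9.02705351e-01,  2.12311136e-03],
       [ 3.33939834e-04, -2.19277218e-03, -9.99997540e-01]]), 'ft_force': array([ 0.21461911, -0.37700102, -0.22716847]), 'wrist_torque': array([-0.03013194,  0.01901631,  0.00247048]), 'gripper_width': 0.08547268938237276}
```

View pics/side0.png

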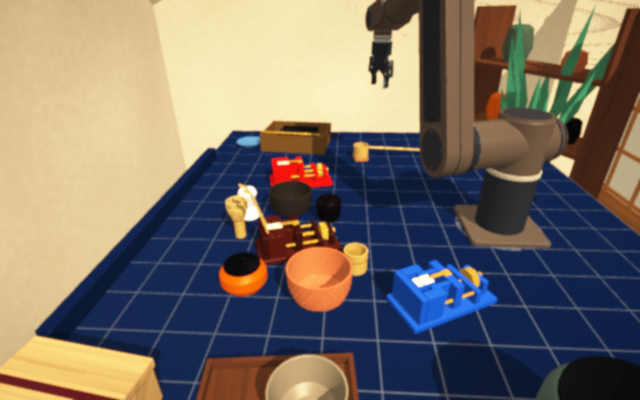

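View pics/top0.png

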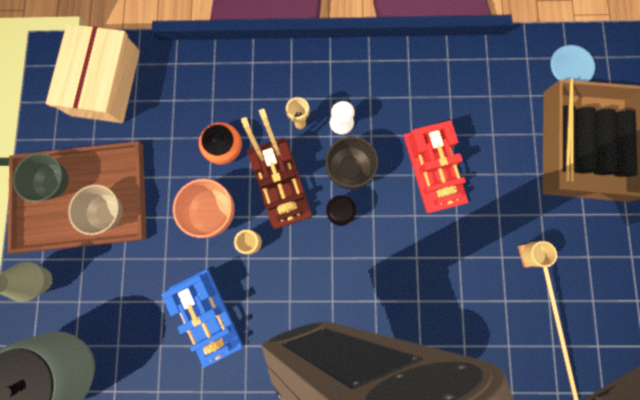

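The top view shows the rosewood stand at about (278,185), with its wheel near (288,210) and the scoops at the far end. The side view shows it partly hidden behind the copper bowl. I'll zoom in.

```bash
cat > h.py <<'E'
import cv2,numpy as np
from rig import status, read_camera, camera_info
def cam(n):
    c=camera_info(n);R=cv2.Rodrigues(c['rvec'])[0];K=np.array([[c['fx'],0,c['cx']],[0,c['fy'],c['cy']],[0,0,1]]);return K,R,c['tvec']
def plane(n,u,v,z):
    K,R,t=cam(n);o=-R.T@t;d=R.T@np.linalg.inv(K)@[u,v,1];return o+d*(z-o[2])/d[2]
def proj(n,p):
    K,R,t=cam(n);q=(K@(R@np.array(p).reshape(-1,3).T+t[:,None]));return (q[:2]/q[2]).T
def crop(n,img,x0,x1,y0,y1,s,name):
    cv2.imwrite(name,cv2.resize(img[y0:y1,x0:x1,::-1],None,fx=s,fy=s,interpolation=cv2.INTER_CUBIC))
E
python3 - <<'E'
from h import *
im=cv2.imread('pics/top0.png')[:,:,::-1];crop('top',im,230,330,135,235,6,'pics/t0c.png')
im=cv2.imread('pics/side0.png')[:,:,::-1];crop('side',im,225,355,170,275,6,'pics/s0c.png')
for n in('top','side'):
    K,R,t=cam(n);print(n,-R.T@t)
for u,v,z in[(288,210,.06),(269,158,.074)]:print(plane('top',u,v,z))
E
```

```text
top [0.34298705 0.01203158 0.95689251]
side [0.41448032 0.86846624 0.54164018]
[0.45750569 0.09988803 0.06      ]
[0.5759776  0.14291308 0.074     ]
```

View pics/t0c.png

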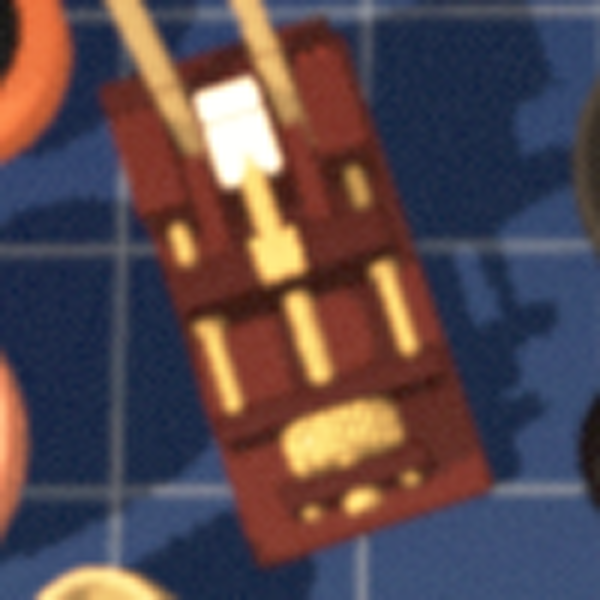

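View pics/s0c.png

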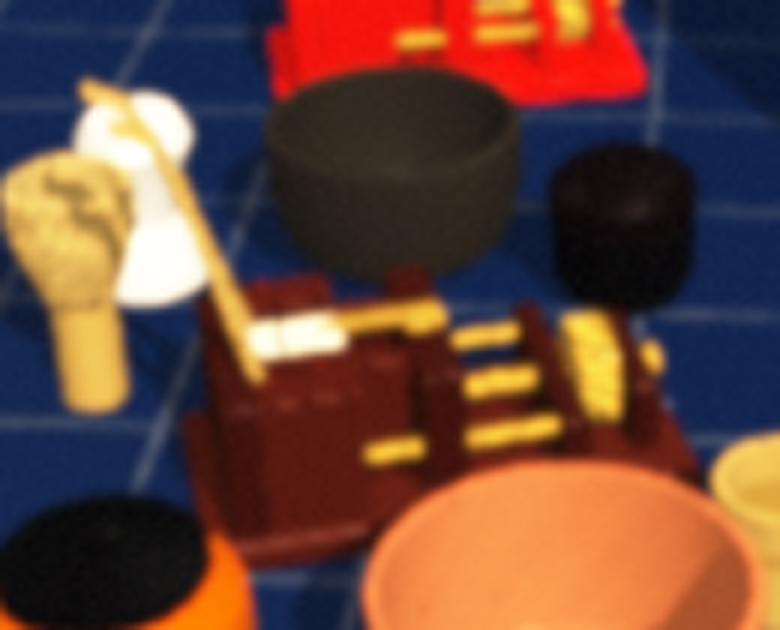

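```bash
cat > m.py <<'E'
from h import *
from scipy.optimize import least_squares
f=lambda c,r:((c+.5)/6-.5+230,(r+.5)/6-.5+135)
pts=[((265,565),(-35,-1*-50,14)),((492,488),(-35,-50,14)),((342,437-0),(0,0,60)),((240,113),(125,0,74))]
W=[];S=[]
for (c,r),s in pts:
    p=plane('top',*f(c,r),s[2]/1e3);W.append(p);S.append(np.array(s)/1e3);print(s,p.round(4))
W=np.array(W);S=np.array(S)
def g(q):
    a=q[2];R=np.array([[np.cos(a),-np.sin(a)],[np.sin(a),np.cos(a)]]);return (S[:,:2]@R.T+q[:2]-W[:,:2])
r=least_squares(lambda q:g(q).ravel(),[.46,.1,.35]);print(r.x,np.degrees(r.x[2]),(g(r.x)*1e3).round(1))
a=r.x[2]
for c,rr in[(252,165),(262,190),(280,275)]:
    p=plane('top',*f(c,rr),.076)[:2]-r.x[:2];print((c,rr),p@[np.cos(a),np.sin(a)],p@[-np.sin(a),np.cos(a)])
E
python3 m.py
python3 - <<'E'
from h import *
im=cv2.imread('pics/top0.png')[:,:,::-1];crop('top',im,255,290,140,190,14,'pics/t0d.png')
E
```

```text
(-35, 50, 14) [0.4187 0.138  0.014 ]
(-35, -50, 14) [0.4487 0.048  0.014 ]
(0, 0, 60) [0.4635 0.1032 0.06  ]
(125, 0, 74) [0.5868 0.1417 0.074 ]
[0.46633656 0.10351933 0.31070843] 17.802281775970503 [[-1.   2.4]
 [-0.4 -2.8]
 [ 2.9  0.4]
 [-1.4  0. ]]
(252, 165) 0.10481705661065356 0.001057812112072704
(262, 190) 0.09430575860456919 0.0003023289749847119
(280, 275) 0.06074591964538106 0.003494938293678825
```

View pics/t0d.png

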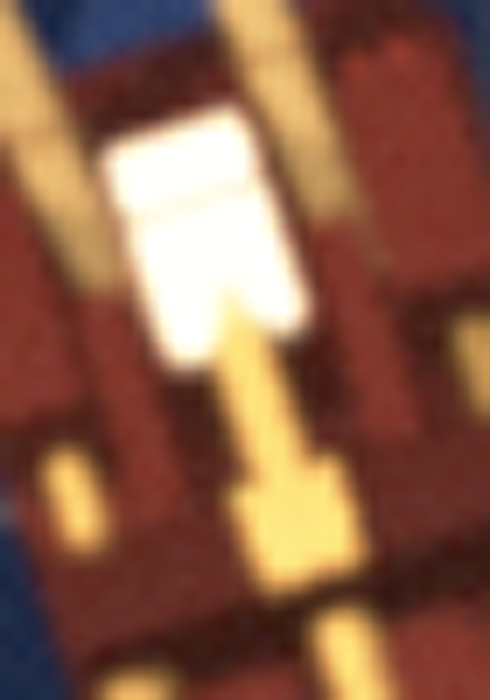

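The gauge line is faint at about (268.5,153.5) and the tip is near (271,160.6). I'll measure both sub-pixel, with averaged frames and a centre-line profile in the blue channel.

```bash
cat > prof.py <<'E'
from h import *
import sys
O=np.array([.4655,.1035]);a=.3075
def prof(n='top',N=8,img=None,yo=0.0,z=.075):
    im=np.mean([read_camera(n).astype(float) for _ in range(N)],0) if img is None else img
    ex=np.array([np.cos(a),np.sin(a)]);ey=np.array([-np.sin(a),np.cos(a)])
    xs=np.arange(.080,.150,.001);out=[]
    for x in xs:
        P=[[*(O+x*ex+(yo+d)*ey),z] for d in np.linspace(-.0015,.0015,5)]
        uv=proj(n,P).astype(np.float32)
        s=cv2.remap(im.astype(np.float32),uv[:,0].reshape(1,-1),uv[:,1].reshape(1,-1),cv2.INTER_CUBIC)
        out.append(s.mean((0,1)))
    return im,xs,np.array(out)
if __name__=='__main__':
    im,xs,o=prof('top'); np.save('pics/top_%s.npy'%sys.argv[1],im)
    im2,_,o2=prof('side');np.save('pics/side_%s.npy'%sys.argv[1],im2)
    offs=[.009,-.009]
    side=[prof('top',img=im,yo=y)[2] for y in offs]
    for i,x in enumerate(xs): print(int(round(x*1e3)),o[i].round(),'|',side[0][i].round(),side[1][i].round(),'| side',o2[i].round())
E
python3 prof.py a
```

```text
80 [244. 202. 110.] | [152. 103.  60.] [98. 48. 36.] | side [233. 173.  54.]
81 [243. 200. 109.] | [137.  87.  53.] [94. 42. 34.] | side [234. 173.  54.]
82 [244. 202. 110.] | [130.  78.  49.] [93. 40. 33.] | side [234. 173.  54.]
83 [244. 204. 111.] | [129.  78.  49.] [94. 41. 33.] | side [234. 173.  54.]
84 [243. 203. 110.] | [130.  80.  50.] [91. 40. 33.] | side [235. 174.  54.]
85 [244. 204. 111.] | [129.  80.  49.] [88. 39. 32.] | side [235. 173.  54.]
86 [242. 200. 109.] | [126.  79.  47.] [82. 36. 29.] | side [235. 173.  54.]
87 [241. 197. 107.] | [123.  80.  47.] [77. 34. 27.] | side [234. 172.  54.]
88 [239. 195. 106.] | [118.  77.  44.] [73. 32. 24.] | side [232. 170.  53.]
89 [239. 194. 106.] | [118.  77.  44.] [70. 31. 23.] | side [231. 168.  52.]
90 [240. 198. 107.] | [120.  78.  45.] [70. 31. 24.] | side [229. 166.  51.]
91 [239. 198. 107.] | [121.  80.  46.] [71. 31. 24.] | side [228. 165.  51.]
92 [241. 198. 107.] | [124.  82.  47.] [72. 32. 24.] | side [227. 165.  51.]
93 [241. 198. 107.] | [123.  80.  46.] [73. 33. 25.] | side [228. 166.  51.]
94 [239. 195. 106.] | 
[... 3735 characters left out ...]
] | side [234. 188.  98.]
141 [158. 111.  88.] | [147. 107.  86.] [140.  88.  66.] | side [227. 174.  82.]
142 [122.  73.  58.] | [107.  67.  54.] [127.  75.  54.] | side [210. 153.  67.]
143 [96. 47. 39.] | [85. 46. 37.] [116.  63.  44.] | side [186. 129.  53.]
144 [84. 36. 31.] | [72. 33. 28.] [113.  61.  43.] | side [160. 107.  44.]
145 [81. 37. 31.] | [72. 33. 28.] [114.  64.  44.] | side [123.  75.  32.]
146 [77. 36. 30.] | [75. 35. 29.] [111.  62.  43.] | side [96. 54. 24.]
147 [75. 35. 28.] | [78. 35. 28.] [108.  61.  42.] | side [71. 33. 17.]
148 [73. 34. 27.] | [82. 36. 28.] [106.  62.  42.] | side [60. 24. 14.]
149 [72. 33. 26.] | [87. 37. 30.] [103.  62.  42.] | side [55. 20. 13.]
```

```bash
cat > bar.py <<'E'
from h import *
import sys
from prof import O,a
ex=np.array([np.cos(a),np.sin(a)]);ey=np.array([-np.sin(a),np.cos(a)])
def line(n,im,xs,y,z,hw=.003):
    out=[]
    for x in xs:
        uv=proj(n,[[*(O+x*ex+(y+d)*ey),z] for d in np.linspace(-hw,hw,7)]).astype(np.float32)
        out.append(cv2.remap(im.astype(np.float32),uv[:,0].reshape(1,-1),uv[:,1].reshape(1,-1),cv2.INTER_CUBIC).mean((0,1)))
    return np.array(out)
if __name__=='__main__':
    k=sys.argv[1];xs=np.arange(.044,.104,.002)
    t=np.load(f'pics/top_{k}.npy');s=np.load(f'pics/side_{k}.npy')
    L=[line('top',t,xs,y,.074)[:,0] for y in(.036,.010,-.012,-.036)]+[line('top',t,xs,0,.076,.0015)[:,2]]+[line('side',s,xs,y,z)[:,c] for y,z,c in((0.012,.074,0),(0,.076,0))]
    for i,x in enumerate(xs):print(int(round(x*1e3)),*[int(l[i]) for l in L])
E
python3 bar.py a
python3 - <<'E'
from h import *
im=np.load('pics/side_a.npy').clip(0,255).astype('uint8');crop('',im,255,335,205,265,10,'pics/s0e.png')
E
```

```text
44 231 112 133 222 118 103 32
46 230 110 130 220 121 107 33
48 231 98 116 219 121 114 36
50 231 78 87 216 114 116 42
52 216 65 64 211 93 109 47
54 161 61 58 178 57 102 51
56 95 61 59 115 29 98 60
58 68 77 63 71 32 93 95
60 80 121 76 72 65 109 159
62 96 175 93 90 103 135 213
64 102 199 101 99 127 156 234
66 102 208 101 100 131 164 237
68 101 212 102 100 131 172 237
70 100 213 104 99 128 180 236
72 100 211 102 98 125 181 234
74 108 212 100 97 125 169 231
76 137 211 99 105 122 137 227
78 188 188 98 130 115 96 227
80 223 144 101 157 110 68 228
82 233 123 107 168 110 65 229
84 231 122 107 169 111 71 229
86 228 118 99 169 109 80 230
88 227 111 94 165 106 83 228
90 220 110 95 158 108 82 224
92 180 112 96 142 108 82 222
94 122 111 94 107 106 84 223
96 84 110 94 79 105 89 227
98 81 131 98 75 109 110 229
100 96 186 107 88 113 165 231
102 117 245 129 109 129 222 236
```

View pics/s0e.png

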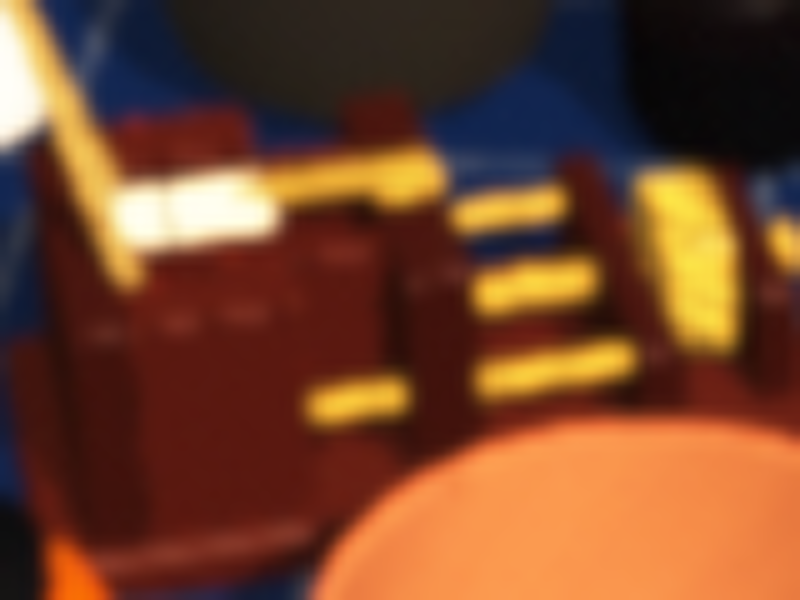

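The rear edge of the jaw, at 51 mm behind the tip, reads about 60.5 against the gauge at 126.6 in the top view. In the side view it reads 59.6 against 125.4. Both give a gap of about 14.8 mm, or roughly 128 mm of crest roll. I'll shut the fingers and approach via an outer waypoint.

Call:
apply_moves(
  motion=[
    {"fingers": 0, "tx": 0.303, "ty": -0.287, "tz": 0, "wz": 7.9},
    {"fingers": 0, "tx": 0.303, "ty": -0.287, "tz": 0, "wz": 7.9},
    {"fingers": 0, "tx": 0.303, "ty": -0.287, "tz": 0, "wz": 7.9},
    {"fingers": 0, "tx": 0.303, "ty": -0.287, "tz": 0, "wz": 7.9},
    {"fingers": 0, "tx": 0.303, "ty": -0.287, "tz": 0, "wz": 7.9},
    {"fingers": 0, "tx": 0.303, "ty": -0.287, "tz": 0, "wz": 7.9},
    {"fingers": 0, "tx": 0.303, "ty": -0.287, "tz": 0, "wz": 7.9},
    {"fingers": 0, "tx": 0.303, "ty": -0.287, "tz": 0, "wz": 7.9},
    {"fingers": 0, "tx": 0.303, "ty": -0.287, "tz": 0, "wz": 7.9},
    {"fingers": 0, "tx": 0.303, "ty": -0.287, "tz": 0, "wz": 7.9},
  ],
)

```text
invalid input at $.motion[0]: expected keys fingers, tx, ty, tz, wx, wy, wz
```

```bash
cat > go.py <<'E'
from h import *
import sys
from prof import O,a
s=status.read_state();R=np.array(s['orientation']);p=s['eef_pos']
ex=np.array([np.cos(a),np.sin(a),0]);ey=np.array([-np.sin(a),np.cos(a),0])
x,y,z=map(float,sys.argv[1:4])
T=np.array([*O,0])+x*ex+y*ey+[0,0,z]
d=p-np.array([*O,0]);print('t',s['time_s'],'tcp in stand',[round(float(v),4) for v in(d@ex,d@ey,p[2])],'F stand',[round(float(s['ft_force']@v),2) for v in(ex,ey,[0,0,1])],'w',s['gripper_width'])
print('move',(R.T@(T-p)).round(4),'yaw',np.degrees(np.arctan2(R[1,0],R[0,0])),'want',np.degrees(a),'tilt',R[:,2].round(4))
print('stand axes in tool',(R.T@ex).round(3),(R.T@ey).round(3))
E
python3 go.py 0 .01 .09
```

```text
t 0.9 tcp in stand [-0.3826, -0.6264, 0.2066] F stand [0.0, 0.39, -0.45] w 0.08555322034417637
move [ 0.4661 -0.5781  0.1165] yaw 25.484276707277377 want 17.618452200272813 tilt [-0.e+00 -1.e-04 -1.e+00]
stand axes in tool [ 0.991  0.137 -0.   ] [ 0.137 -0.991 -0.   ]
```

Call:
apply_moves(
  motion=[
    {"fingers": 0, "tx": 0.303, "ty": -0.287, "tz": 0, "wx": 0, "wy": 0, "wz": 7.9},
    {"fingers": 0, "tx": 0.303, "ty": -0.287, "tz": 0, "wx": 0, "wy": 0, "wz": 7.9},
    {"fingers": 0, "tx": 0.303, "ty": -0.287, "tz": 0, "wx": 0, "wy": 0, "wz": 7.9},
    {"fingers": 0, "tx": 0.303, "ty": -0.287, "tz": 0, "wx": 0, "wy": 0, "wz": 7.9},
    {"fingers": 0, "tx": 0.303, "ty": -0.287, "tz": 0, "wx": 0, "wy": 0, "wz": 7.9},
    {"fingers": 0, "tx": 0.303, "ty": -0.287, "tz": 0, "wx": 0, "wy": 0, "wz": 7.9},
    {"fingers": 0, "tx": 0.303, "ty": -0.287, "tz": 0, "wx": 0, "wy": 0, "wz": 7.9},
    {"fingers": 0, "tx": 0.303, "ty": -0.287, "tz": 0, "wx": 0, "wy": 0, "wz": 7.9},
    {"fingers": 0, "tx": 0.303, "ty": -0.287, "tz": 0, "wx": 0, "wy": 0, "wz": 7.9},
    {"fingers": 0, "tx": 0.303, "ty": -0.287, "tz": 0, "wx": 0, "wy": 0, "wz": 7.9},
  ],
)

```text
time_s: 1.73
eef_pos: [0.4406, -0.2186, 0.2069]
orientation: [[0.953, 0.302, 0.001], [0.302, -0.953, -0.001], [0.001, 0.001, -1.0]]
ft_force: [1.0, -0.9, 0.8]
gripper_width: 0.0003
```

```bash
python3 go.py 0 .01 .1
```

```text
t 1.7333 tcp in stand [-0.1212, -0.2995, 0.2069] F stand [0.67, -1.18, 0.8] w 0.0003137199429024934
move [ 0.1208 -0.3097  0.1068] yaw 17.5583045264239 want 17.618452200272813 tilt [ 1.e-03 -6.e-04 -1.e+00]
stand axes in tool [ 1.    -0.001  0.001] [-0.001 -1.    -0.001]
```

Call:
apply_moves(
  motion=[
    {"fingers": 0, "tx": 0.12, "ty": -0.31, "tz": 0.03, "wx": 0, "wy": 0, "wz": 0},
    {"fingers": 0, "tx": 0.12, "ty": -0.31, "tz": 0.03, "wx": 0, "wy": 0, "wz": 0},
    {"fingers": 0, "tx": 0.12, "ty": -0.31, "tz": 0.03, "wx": 0, "wy": 0, "wz": 0},
    {"fingers": 0, "tx": 0.12, "ty": -0.31, "tz": 0.03, "wx": 0, "wy": 0, "wz": 0},
    {"fingers": 0, "tx": 0.12, "ty": -0.31, "tz": 0.03, "wx": 0, "wy": 0, "wz": 0},
    {"fingers": 0, "tx": 0.12, "ty": -0.31, "tz": 0.03, "wx": 0, "wy": 0, "wz": 0},
    {"fingers": 0, "tx": 0.12, "ty": -0.31, "tz": 0.03, "wx": 0, "wy": 0, "wz": 0},
    {"fingers": 0, "tx": 0.12, "ty": -0.31, "tz": 0.03, "wx": 0, "wy": 0, "wz": 0},
    {"fingers": 0, "tx": 0.12, "ty": -0.31, "tz": 0.107, "wx": 0, "wy": 0, "wz": 0},
    {"fingers": 0, "tx": 0.12, "ty": -0.31, "tz": 0.107, "wx": 0, "wy": 0, "wz": 0},
  ],
)

```text
time_s: 2.57
eef_pos: [0.4626, 0.1141, 0.1006]
orientation: [[0.952, 0.307, 0.006], [0.307, -0.952, 0.0], [0.006, 0.002, -1.0]]
ft_force: [-0.0, -0.5, -1.4]
gripper_width: -0.0
```

```bash
python3 go.py 0 .01 .063; python3 - <<'E'
from h import *
crop('',read_camera('side'),225,355,150,255,6,'pics/s1.png')
crop('',read_camera('top'),230,330,135,235,6,'pics/t1.png')
E
```

```text
t 2.5667 tcp in stand [0.0005, 0.0109, 0.1006] F stand [-0.18, -0.43, -1.37] w -3.428573072595685e-05
move [-0.0007  0.0009  0.0376] yaw 17.906174204224836 want 17.618452200272813 tilt [ 6.3e-03  3.0e-04 -1.0e+00]
stand axes in tool [1.    0.005 0.006] [ 0.005 -1.    -0.002]
```

View pics/s1.png

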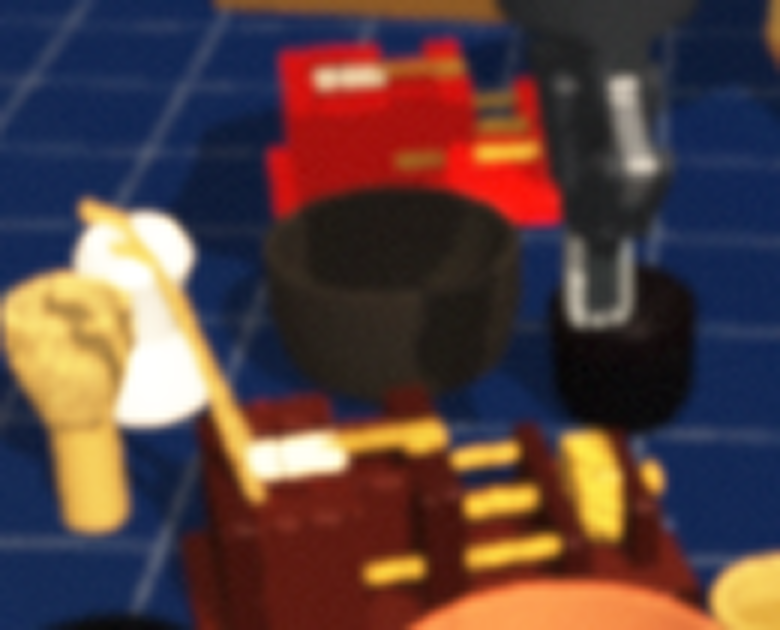

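View pics/t1.png

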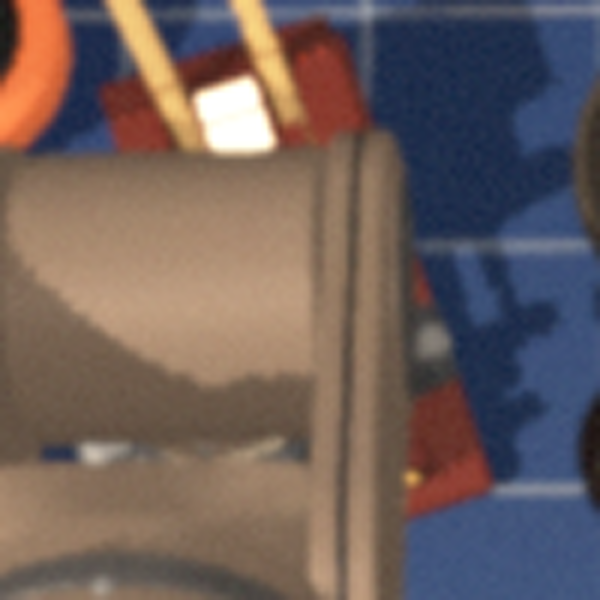

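The side view shows the fingertip about 40 mm above the wheel and lined up with it. The top view is blocked by the arm. I'll descend gently.

Call:
apply_moves(
  motion=[
    {"fingers": 0, "tx": 0, "ty": 0, "tz": 0.03, "wx": 0, "wy": 0, "wz": -0.2},
    {"fingers": 0, "tx": 0, "ty": 0, "tz": 0.036, "wx": 0, "wy": 0, "wz": -0.2},
    {"fingers": 0, "tx": 0, "ty": 0, "tz": 0.038, "wx": 0, "wy": 0, "wz": -0.2},
    {"fingers": 0, "tx": 0, "ty": 0, "tz": 0.038, "wx": 0, "wy": 0, "wz": -0.2},
  ],
)

```text
time_s: 3.0
eef_pos: [0.4617, 0.1108, 0.0627]
orientation: [[0.953, 0.304, 0.001], [0.304, -0.953, 0.0], [0.001, 0.0, -1.0]]
ft_force: [-0.6, 0.1, 0.1]
gripper_width: 0.0002
```

```bash
python3 go.py 0 .01 .06
```

```text
t 3.0 tcp in stand [-0.0014, 0.0082, 0.0627] F stand [-0.54, 0.26, 0.08] w 0.00024370872388415174
move [ 0.0014 -0.0018  0.0027] yaw 17.72200968155287 want 17.618452200272813 tilt [ 8.e-04  0.e+00 -1.e+00]
stand axes in tool [1.    0.002 0.001] [ 0.002 -1.    -0.   ]
```

Call:
apply_moves(
  motion=[
    {"fingers": 0, "tx": 0.001, "ty": -0.003, "tz": 0.001, "wx": 0, "wy": 0, "wz": 0},
    {"fingers": 0, "tx": 0.001, "ty": -0.003, "tz": 0.002, "wx": 0, "wy": 0, "wz": 0},
    {"fingers": 0, "tx": 0.001, "ty": -0.003, "tz": 0.003, "wx": 0, "wy": 0, "wz": 0},
    {"fingers": 0, "tx": 0.001, "ty": -0.003, "tz": 0.003, "wx": 0, "wy": 0, "wz": 0},
  ],
)

```text
time_s: 3.33
eef_pos: [0.4615, 0.1145, 0.0593]
orientation: [[0.952, 0.305, 0.001], [0.305, -0.952, 0.0], [0.001, 0.0, -1.0]]
ft_force: [-0.4, -0.1, -0.9]
gripper_width: 0.0004
```

```bash
python3 go.py 0 .01 .06
```

```text
t 3.3333 tcp in stand [-0.0005, 0.0117, 0.0593] F stand [-0.38, -0.04, -0.89] w 0.0003517338333317704
move [ 0.0005  0.0017 -0.0007] yaw 17.784674240302877 want 17.618452200272813 tilt [ 0.0012  0.     -1.    ]
stand axes in tool [1.    0.003 0.001] [ 0.003 -1.    -0.   ]
```

```bash
python3 - <<'E'
from h import *
crop('',read_camera('side'),290,350,180,240,10,'pics/s2.png')
E
```

```text
(no output)
```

View pics/s2.png

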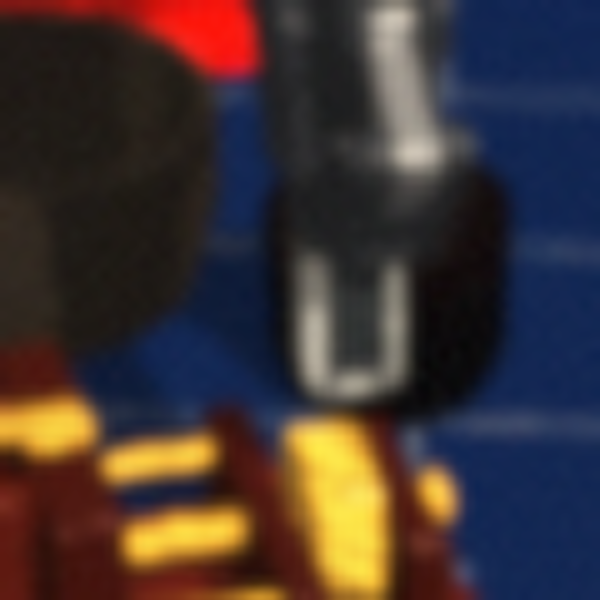

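The fingertip sits just above the crest at about (325,219), a touch towards -x. I'll shift it 2 mm in +x and press further.

Call:
apply_moves(
  motion=[
    {"fingers": 0, "tx": 0.002, "ty": 0.004, "tz": 0, "wx": 0, "wy": 0, "wz": 0},
    {"fingers": 0, "tx": 0.002, "ty": 0.004, "tz": 0.001, "wx": 0, "wy": 0, "wz": 0},
    {"fingers": 0, "tx": 0.002, "ty": 0.004, "tz": 0.001, "wx": 0, "wy": 0, "wz": 0},
  ],
)

```text
time_s: 3.63
eef_pos: [0.4643, 0.1111, 0.0575]
orientation: [[0.952, 0.305, -0.0], [0.305, -0.952, 0.0], [-0.0, -0.0, -1.0]]
ft_force: [-0.6, -0.2, 0.1]
gripper_width: 0.0003
```

```bash
python3 go.py 0 .01 .06
```

```text
t 3.6333 tcp in stand [0.0012, 0.0076, 0.0575] F stand [-0.61, -0.02, 0.09] w 0.0003283815660504411
move [-0.0012 -0.0024 -0.0025] yaw 17.76375284635674 want 17.618452200272813 tilt [-0.  0. -1.]
stand axes in tool [ 1.     0.003 -0.   ] [ 0.003 -1.     0.   ]
```

Call:
apply_moves(
  motion=[
    {"fingers": 0, "tx": 0, "ty": 0, "tz": 0.001, "wx": 0, "wy": 0, "wz": 0},
    {"fingers": 0, "tx": 0, "ty": 0, "tz": 0.001, "wx": 0, "wy": 0, "wz": 0},
  ],
)

```text
time_s: 3.8
eef_pos: [0.4639, 0.1112, 0.0562]
orientation: [[0.952, 0.305, -0.001], [0.305, -0.952, 0.0], [-0.001, -0.0, -1.0]]
ft_force: [-0.8, 0.2, 0.8]
gripper_width: -0.0003
```

```bash
python3 go.py 0 .01 .06
```

```text
t 3.8 tcp in stand [0.0008, 0.0078, 0.0562] F stand [-0.74, 0.47, 0.77] w -0.0002673361723005291
move [-0.0008 -0.0022 -0.0038] yaw 17.77842439187937 want 17.618452200272813 tilt [-6.e-04  0.e+00 -1.e+00]
stand axes in tool [ 1.     0.003 -0.001] [ 0.003 -1.     0.   ]
```

Call:
apply_moves(
  motion=[
    {"fingers": 0, "tx": 0, "ty": 0.003, "tz": 0.0, "wx": 0, "wy": 0, "wz": 0},
    {"fingers": 0, "tx": 0, "ty": 0.003, "tz": 0.001, "wx": 0, "wy": 0, "wz": 0},
    {"fingers": 0, "tx": 0, "ty": 0.003, "tz": 0.001, "wx": 0, "wy": 0, "wz": 0},
  ],
)

```text
time_s: 4.05
eef_pos: [0.465, 0.1083, 0.0554]
orientation: [[0.952, 0.305, -0.0], [0.305, -0.952, 0.0], [-0.0, -0.0, -1.0]]
ft_force: [-0.8, 0.6, 0.2]
gripper_width: -0.0001
```

```bash
python3 go.py 0 .01 .06;  python3 - <<'E'
from h import *
crop('',np.mean([read_camera('side') for _ in range(3)],0).astype('uint8'),290,350,180,240,10,'pics/s3.png')
s=status.read_state();p=s['eef_pos'];print(proj('side',[p,p+[0,0,.019]]), s['ft_force'])
E
```

```text
t 4.05 tcp in stand [0.001, 0.0047, 0.0554] F stand [-0.62, 0.83, 0.23] w -7.887307457945776e-05
move [-0.001  -0.0053 -0.0046] yaw 17.773057740141134 want 17.618452200272813 tilt [-3.e-04  0.e+00 -1.e+00]
stand axes in tool [ 1.     0.003 -0.   ] [ 0.003 -1.     0.   ]
[[322.85673382 225.65395476]
 [322.79555678 219.0111031 ]] [-0.21537819 -0.17168292  0.12962801]
```

View pics/s3.png

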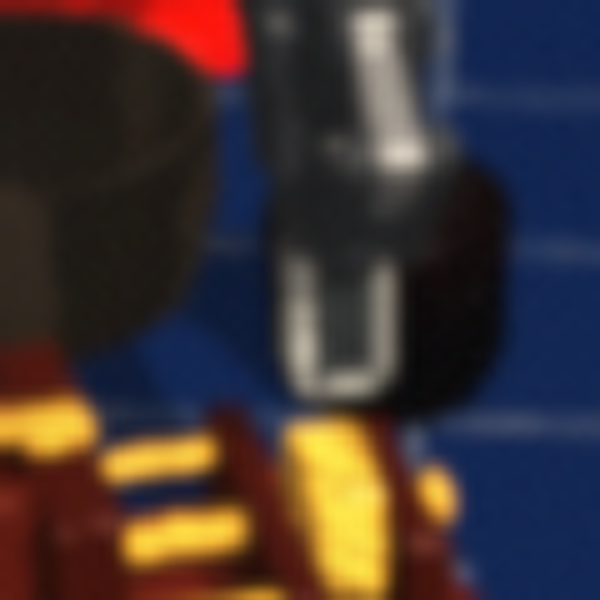

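```bash
python3 - <<'E'
from h import *
from prof import O,a
ex=np.array([np.cos(a),np.sin(a),0]);ey=np.array([-np.sin(a),np.cos(a),0]);o=np.array([*O,0])
P={'crest':(0,0,60),'crest+x':(8,0,60),'crest-x':(-8,0,60),'gauge':(125,0,74),'rim+y14':(0,14,55),'cheekish46':(0,30,46),'base':(-35,50,14)}
for k,v in P.items():
    p=o+v[0]/1e3*ex+v[1]/1e3*ey+[0,0,v[2]/1e3];print(k,((proj('side',p)[0]-[290,180]+.5)*10).round())
im=read_camera('side');crop('',im,260,420,80,260,4,'pics/s4.png')
E
```

```text
crest [333. 435.]
crest+x [301. 440.]
crest-x [364. 431.]
gauge [-182.  457.]
rim+y14 [347. 482.]
cheekish46 [364. 549.]
base [525. 684.]
```

View pics/s4.png

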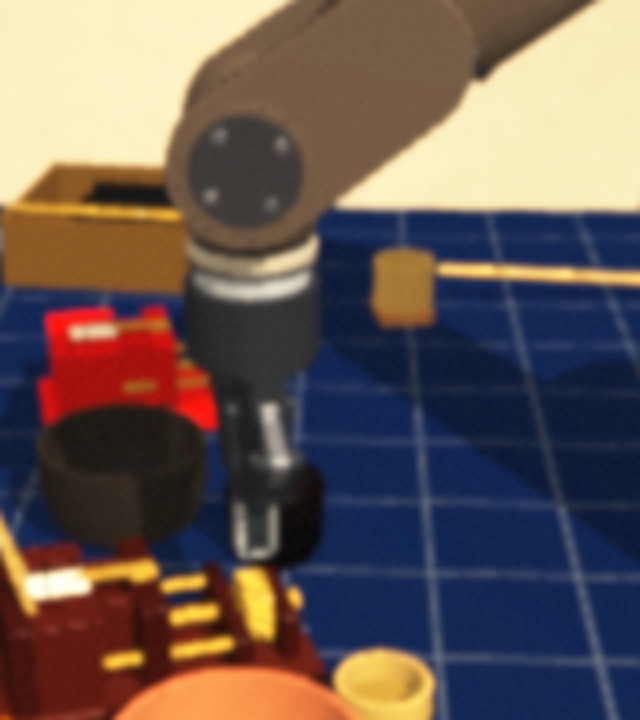

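```bash
python3 - <<'E'
from h import *
p=np.array([.4626,.1141,.1006]);print((proj('side',p)[0]-[225,150]+.5)*6)
print(proj('side',[.29025805, -0.60867171,  0.20524519]),proj('side',[.29025805, -0.60867171,  0.21824519]))
im=cv2.imread('pics/side0.png')[:,:,::-1];crop('',im,350,410,40,100,10,'pics/s0g.png')
im=read_camera('side');im=np.clip(im.astype(float)*3,0,255).astype('uint8');crop('',im,300,350,190,240,12,'pics/s5.png')
E
```

```text
[594.49342558 368.3184111 ]
[[378.39047796  95.82994765]] [[378.60722755  92.4441864 ]]
```

View pics/s0g.png

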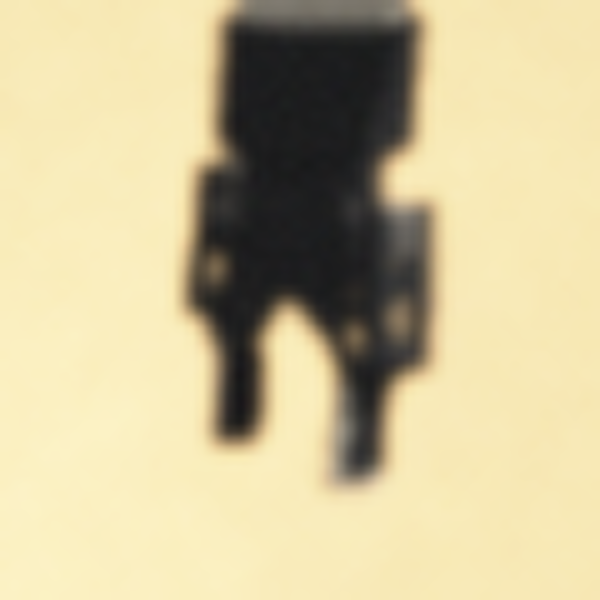

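View pics/s5.png

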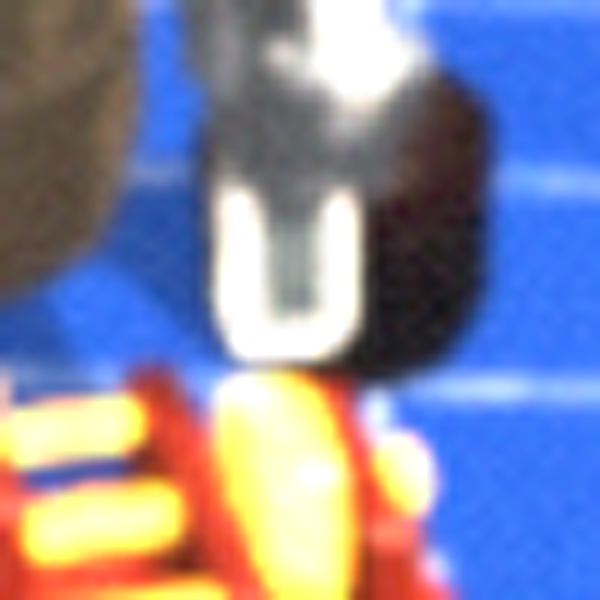

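Call:
apply_moves(
  motion=[
    {"fingers": 0, "tx": 0.001, "ty": 0.0, "tz": 0.001, "wx": 0, "wy": 0, "wz": 0},
    {"fingers": 0, "tx": 0.001, "ty": 0.0, "tz": 0.003, "wx": 0, "wy": 0, "wz": 0},
    {"fingers": 0, "tx": 0.001, "ty": 0.0, "tz": 0.003, "wx": 0, "wy": 0, "wz": 0},
  ],
)

```text
time_s: 4.55
eef_pos: [0.4657, 0.1087, 0.0521]
orientation: [[0.952, 0.306, -0.001], [0.306, -0.952, 0.0], [-0.001, -0.0, -1.0]]
ft_force: [-0.5, -0.1, -0.8]
gripper_width: -0.0
```

```bash
python3 go.py 0 .01 .06;  python3 - <<'E'
from h import *
from rig import bot
print(bot.tcp_to_grasp,[x for x in dir(bot) if x[0]!='_'])
im=np.mean([read_camera('side') for _ in range(3)],0);im=np.clip(im.astype(float)*2,0,255).astype('uint8');crop('',im,300,350,190,240,12,'pics/s6.png')
im=read_camera('top');crop('',im,230,330,135,235,6,'pics/t6.png')
print(status.read_state()['ft_force'])
E
```

```text
t 4.55 tcp in stand [0.0018, 0.0049, 0.0521] F stand [-0.46, 0.08, -0.79] w -2.063911698126214e-05
move [-0.0018 -0.0051 -0.0079] yaw 17.789143745515272 want 17.618452200272813 tilt [-7.e-04  0.e+00 -1.e+00]
stand axes in tool [ 1.     0.003 -0.001] [ 0.003 -1.     0.   ]
-0.0187 ['MotionError', 'tcp_to_grasp']
[ 0.7360189  -0.57699232  0.10279435]
```

View pics/s6.png

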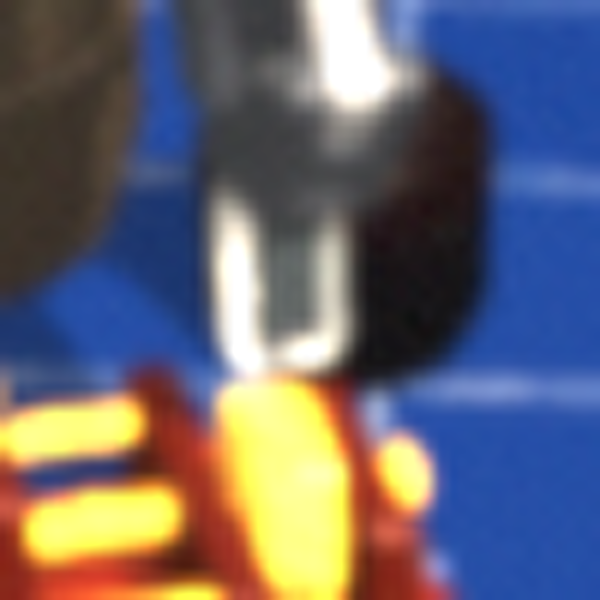

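View pics/t6.png

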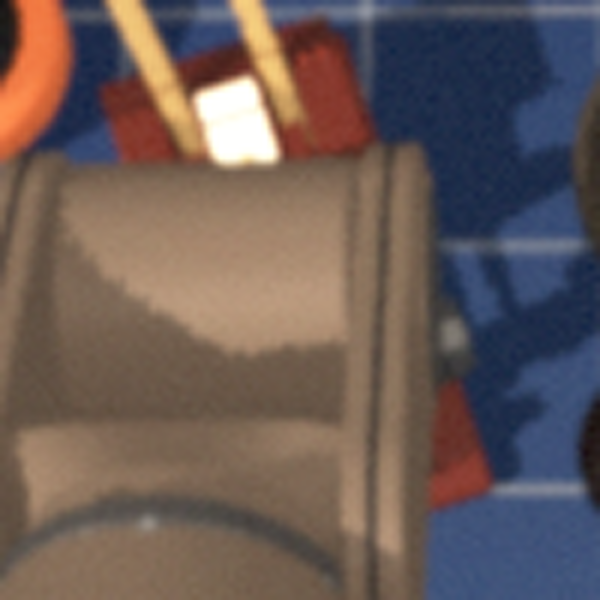

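```bash
python3 - <<'E'
from h import *
from prof import O,a
p=np.array([.29025,-.60867,.20525]);ty=np.array([.43025,-.9027,-.002])
for s in(-.05,.05):
  for dz in (.013,.03,.037): print(s,dz,((proj('side',p+s*ty+[0,0,dz])[0]-[350,40]+.5)*10).round())
ex=np.array([np.cos(a),np.sin(a),0]);ey=np.array([-np.sin(a),np.cos(a),0]);o=np.array([*O,0])
q=np.array([.4657,.1087,.0521])
for y in(-.05,-.06,.05):
  for z in(.06,.09,.12):print(y,z,((proj('top',q+y*ey+[0,0,z])[0]-[230,135]+.5)*6).round())
im=read_camera('top');crop('',im,200,360,120,300,3.5,'pics/t7.png')
im=np.clip(read_camera('side').astype(float)*1.5,0,255).astype('uint8');crop('',im,290,370,130,230,6,'pics/s7.png')
E
```

```text
-0.05 0.013 [357. 556.]
-0.05 0.03 [360. 510.]
-0.05 0.037 [361. 491.]
0.05 0.013 [229. 504.]
0.05 0.03 [232. 461.]
0.05 0.037 [233. 442.]
-0.05 0.06 [445. 369.]
-0.05 0.09 [440. 355.]
-0.05 0.12 [435. 341.]
-0.06 0.06 [472. 361.]
-0.06 0.09 [468. 347.]
-0.06 0.12 [464. 331.]
0.05 0.06 [179. 455.]
0.05 0.09 [165. 444.]
0.05 0.12 [149. 433.]
```

View pics/t7.png

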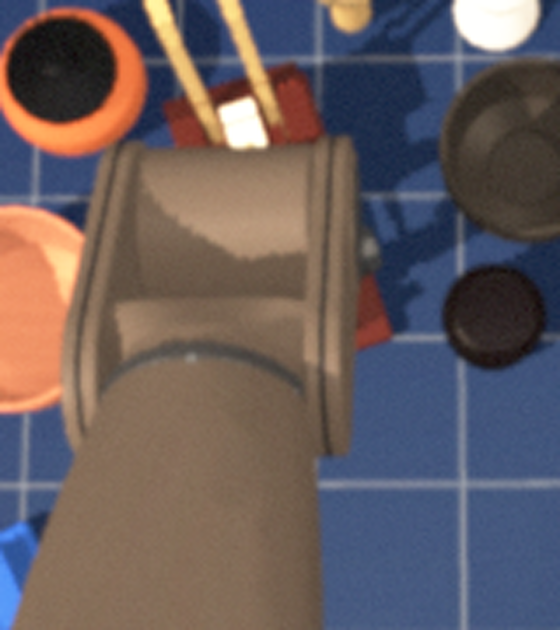

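View pics/s7.png

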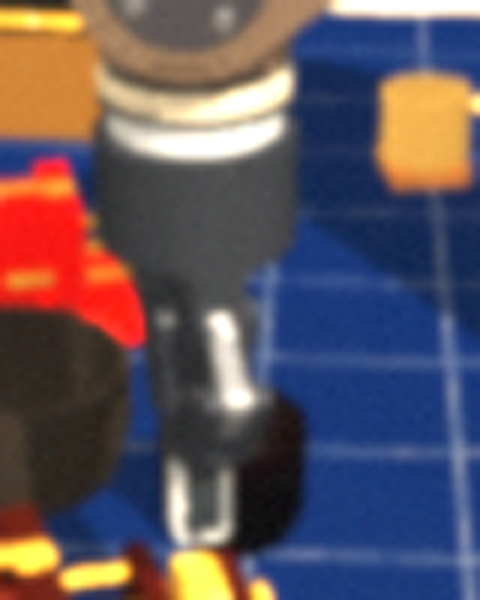

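The images put the fingertips 15–16 mm above the reported TCP, both at the start and now. That would explain the missing contact. I'll keep creeping down and watch the force.

Call:
apply_moves(
  motion=[
    {"fingers": 0, "tx": 0, "ty": 0.0, "tz": 0.001, "wx": 0, "wy": 0, "wz": 0},
    {"fingers": 0, "tx": 0, "ty": 0.0, "tz": 0.002, "wx": 0, "wy": 0, "wz": 0},
    {"fingers": 0, "tx": 0, "ty": 0.0, "tz": 0.003, "wx": 0, "wy": 0, "wz": 0},
    {"fingers": 0, "tx": 0, "ty": 0.0, "tz": 0.003, "wx": 0, "wy": 0, "wz": 0},
  ],
)

```text
time_s: 5.18
eef_pos: [0.4658, 0.1087, 0.0492]
orientation: [[0.952, 0.305, -0.0], [0.305, -0.952, 0.0], [-0.0, -0.0, -1.0]]
ft_force: [0.1, 0.2, -0.4]
gripper_width: 0.0003
```

```bash
python3 go.py 0 .01 .06;  python3 - <<'E'
from h import *
im=np.mean([read_camera('side') for _ in range(3)],0);im=np.clip(im.astype(float)*1.5,0,255).astype('uint8');crop('',im,300,350,190,240,12,'pics/s8.png')
print(status.read_state()['ft_force'])
E
```

```text
t 5.1833 tcp in stand [0.0019, 0.0049, 0.0492] F stand [0.2, 0.13, -0.35] w 0.00029673342788019165
move [-0.0018 -0.0051 -0.0108] yaw 17.783751335483167 want 17.618452200272813 tilt [-5.e-04  0.e+00 -1.e+00]
stand axes in tool [ 1.     0.003 -0.   ] [ 0.003 -1.     0.   ]
[ 0.56008991  0.24828737 -0.295326  ]
```

View pics/s8.png

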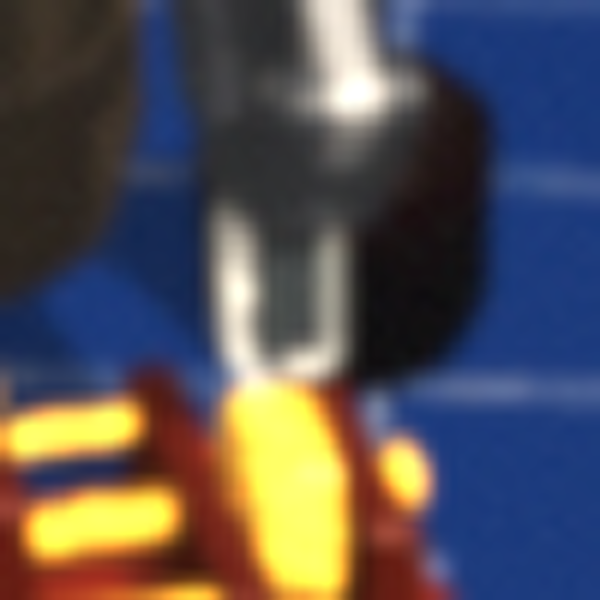

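The finger's bottom edge now covers the wheel's top edge at about row 222, so it is above and in front of the crest and nearly touching. I'll continue down.

Call:
apply_moves(
  motion=[
    {"fingers": 0, "tx": 0, "ty": 0.0, "tz": 0.001, "wx": 0, "wy": 0, "wz": 0},
    {"fingers": 0, "tx": 0, "ty": 0.0, "tz": 0.002, "wx": 0, "wy": 0, "wz": 0},
    {"fingers": 0, "tx": 0, "ty": 0.0, "tz": 0.002, "wx": 0, "wy": 0, "wz": 0},
  ],
)

```text
time_s: 5.58
eef_pos: [0.4658, 0.1087, 0.0473]
orientation: [[0.952, 0.305, -0.0], [0.305, -0.952, 0.0], [-0.0, -0.0, -1.0]]
ft_force: [0.7, 0.2, 1.0]
gripper_width: 0.0001
```

```bash
python3 go.py 0 .01 .06
```

```text
t 5.5833 tcp in stand [0.0019, 0.0049, 0.0473] F stand [0.77, -0.04, 0.97] w 9.655368227825287e-05
move [-0.0019 -0.0051 -0.0127] yaw 17.78345497660139 want 17.618452200272813 tilt [-4.e-04  0.e+00 -1.e+00]
stand axes in tool [ 1.     0.003 -0.   ] [ 0.003 -1.     0.   ]
```

Call:
apply_moves(
  motion=[
    {"fingers": 0, "tx": 0, "ty": 0.0, "tz": 0.001, "wx": 0, "wy": 0, "wz": 0},
    {"fingers": 0, "tx": 0, "ty": 0.0, "tz": 0.001, "wx": 0, "wy": 0, "wz": 0},
    {"fingers": 0, "tx": 0, "ty": 0.0, "tz": 0.001, "wx": 0, "wy": 0, "wz": 0},
  ],
)

```text
time_s: 5.83
eef_pos: [0.4659, 0.1087, 0.0464]
orientation: [[0.952, 0.305, -0.0], [0.305, -0.952, 0.0], [-0.0, -0.0, -1.0]]
ft_force: [-0.7, 0.9, 0.5]
gripper_width: 0.0
```

```bash
python3 go.py 0 .01 .06
```

```text
t 5.8333 tcp in stand [0.002, 0.0048, 0.0464] F stand [-0.39, 1.04, 0.5] w 1.7300001026089794e-05
move [-0.002  -0.0052 -0.0136] yaw 17.783043817624428 want 17.618452200272813 tilt [-2.e-04  0.e+00 -1.e+00]
stand axes in tool [ 1.     0.003 -0.   ] [ 0.003 -1.     0.   ]
```

Call:
apply_moves(
  motion=[
    {"fingers": 0, "tx": 0, "ty": 0.0, "tz": 0.001, "wx": 0, "wy": 0, "wz": 0},
    {"fingers": 0, "tx": 0, "ty": 0.0, "tz": 0.0015, "wx": 0, "wy": 0, "wz": 0},
    {"fingers": 0, "tx": 0, "ty": 0.0, "tz": 0.0015, "wx": 0, "wy": 0, "wz": 0},
  ],
)

```text
time_s: 6.08
eef_pos: [0.4659, 0.1087, 0.0449]
orientation: [[0.952, 0.305, -0.0], [0.305, -0.952, 0.0], [-0.0, -0.0, -1.0]]
ft_force: [-0.4, -0.5, 0.9]
gripper_width: 0.0
```

```bash
python3 go.py 0 .01 .06;  python3 - <<'E'
from h import *
im=np.mean([read_camera('side') for _ in range(3)],0);im=np.clip(im.astype(float)*1.3,0,255).astype('uint8');crop('',im,300,350,190,240,12,'pics/s9.png')
print(status.read_state()['ft_force'])
E
```

```text
t 6.0833 tcp in stand [0.002, 0.0048, 0.0449] F stand [-0.5, -0.35, 0.87] w 4.431350111402898e-05
move [-0.0019 -0.0052 -0.0151] yaw 17.785889701748705 want 17.618452200272813 tilt [-2.e-04  0.e+00 -1.e+00]
stand axes in tool [ 1.     0.003 -0.   ] [ 0.003 -1.     0.   ]
[-0.01976153  0.34585788  0.08609296]
```

View pics/s9.png

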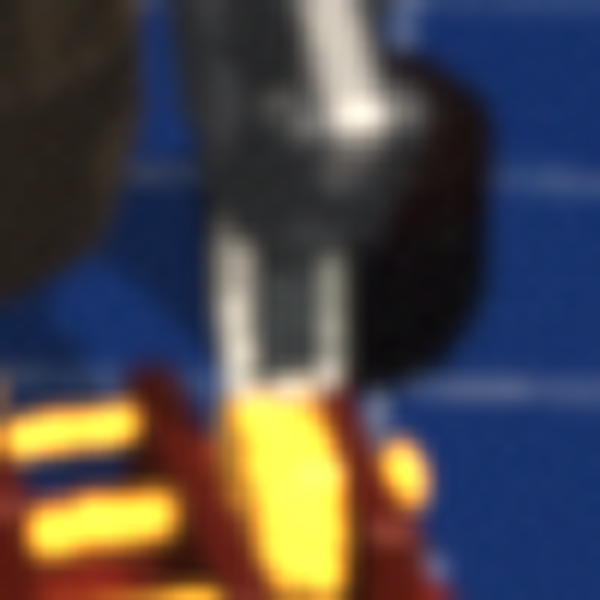

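Taking the near face of the finger into account (y≈+19 mm), the tip looks about 26 mm above the reported TCP, which matches the start picture. Contact should then come near TCP z≈0.034, so I'll keep creeping down.

Call:
apply_moves(
  motion=[
    {"fingers": 0, "tx": 0, "ty": 0.0, "tz": 0.001, "wx": 0, "wy": 0, "wz": 0},
    {"fingers": 0, "tx": 0, "ty": 0.0, "tz": 0.002, "wx": 0, "wy": 0, "wz": 0},
    {"fingers": 0, "tx": 0, "ty": 0.0, "tz": 0.003, "wx": 0, "wy": 0, "wz": 0},
    {"fingers": 0, "tx": 0, "ty": 0.0, "tz": 0.003, "wx": 0, "wy": 0, "wz": 0},
  ],
)

```text
time_s: 6.57
eef_pos: [0.4658, 0.1087, 0.0417]
orientation: [[0.952, 0.305, -0.001], [0.305, -0.952, 0.0], [-0.001, -0.0, -1.0]]
ft_force: [-0.1, 0.3, -0.2]
gripper_width: 0.0003
```

```bash
python3 go.py 0 .01 .06;  python3 - <<'E'
from h import *
im=np.mean([read_camera('side') for _ in range(2)],0);im=np.clip(im.astype(float)*1.3,0,255).astype('uint8');crop('',im,300,350,190,240,12,'pics/s10.png')
print(status.read_state()['ft_force'])
E
```

```text
t 6.5667 tcp in stand [0.0018, 0.0049, 0.0417] F stand [-0.01, 0.36, -0.17] w 0.00029452502865815345
move [-0.0018 -0.0051 -0.0183] yaw 17.78277660197863 want 17.618452200272813 tilt [-5.e-04  0.e+00 -1.e+00]
stand axes in tool [ 1.     0.003 -0.001] [ 0.003 -1.     0.   ]
[0.2719632  0.70562379 0.3726874 ]
```

View pics/s10.png

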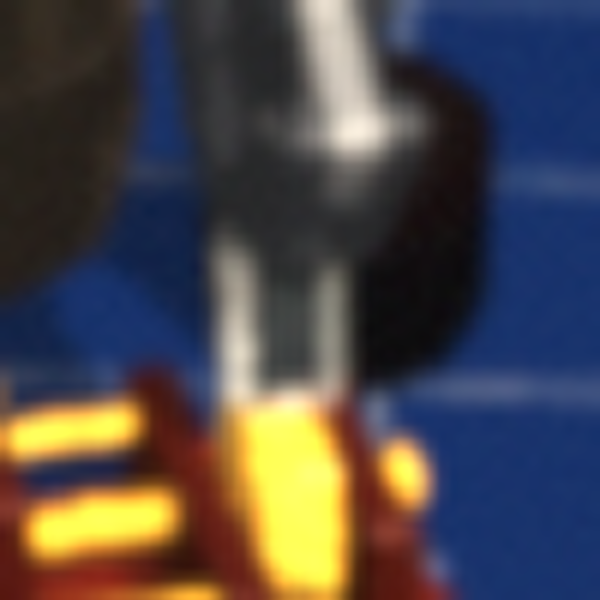

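Call:
apply_moves(
  motion=[
    {"fingers": 0, "tx": 0, "ty": 0.0, "tz": 0.001, "wx": 0, "wy": 0, "wz": 0},
    {"fingers": 0, "tx": 0, "ty": 0.0, "tz": 0.001, "wx": 0, "wy": 0, "wz": 0},
    {"fingers": 0, "tx": 0, "ty": 0.0, "tz": 0.002, "wx": 0, "wy": 0, "wz": 0},
    {"fingers": 0, "tx": 0, "ty": 0.0, "tz": 0.002, "wx": 0, "wy": 0, "wz": 0},
  ],
)

```text
time_s: 7.0
eef_pos: [0.4659, 0.1087, 0.0399]
orientation: [[0.952, 0.305, -0.0], [0.305, -0.952, 0.0], [-0.0, -0.0, -1.0]]
ft_force: [-0.0, -0.2, 0.4]
gripper_width: -0.0001
```

```bash
python3 go.py 0 .01 .06;  python3 - <<'E'
from h import *
im=np.mean([read_camera('side') for _ in range(2)],0);im=np.clip(im.astype(float)*1.3,0,255).astype('uint8');crop('',im,300,350,190,240,12,'pics/s11.png')
print(status.read_state()['ft_force'])
E
```

```text
t 7.0 tcp in stand [0.0019, 0.0048, 0.0399] F stand [-0.09, -0.18, 0.45] w -6.38948426373535e-05
move [-0.0019 -0.0052 -0.0201] yaw 17.78061356495307 want 17.618452200272813 tilt [-3.e-04  0.e+00 -1.e+00]
stand axes in tool [ 1.     0.003 -0.   ] [ 0.003 -1.     0.   ]
[-0.9300152   0.10061545 -0.57145642]
```

View pics/s11.png

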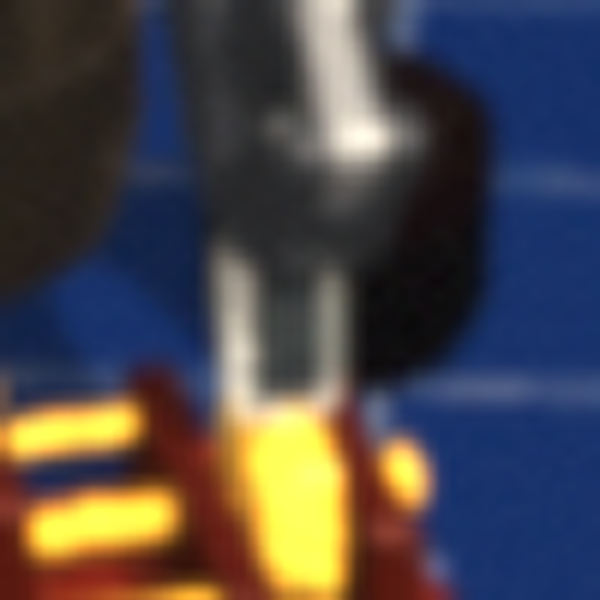

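Call:
apply_moves(
  motion=[
    {"fingers": 0, "tx": 0, "ty": 0.0, "tz": 0.001, "wx": 0, "wy": 0, "wz": 0},
    {"fingers": 0, "tx": 0, "ty": 0.0, "tz": 0.002, "wx": 0, "wy": 0, "wz": 0},
    {"fingers": 0, "tx": 0, "ty": 0.0, "tz": 0.003, "wx": 0, "wy": 0, "wz": 0},
    {"fingers": 0, "tx": 0, "ty": 0.0, "tz": 0.003, "wx": 0, "wy": 0, "wz": 0},
  ],
)

```text
time_s: 7.43
eef_pos: [0.4658, 0.1087, 0.0367]
orientation: [[0.952, 0.305, -0.001], [0.305, -0.952, 0.0], [-0.0, -0.0, -1.0]]
ft_force: [-0.1, 0.6, 0.2]
gripper_width: 0.0001
```

```bash
python3 go.py 0 .01 .06
```

```text
t 7.4333 tcp in stand [0.0019, 0.0048, 0.0367] F stand [0.06, 0.62, 0.22] w 7.238102178411871e-05
move [-0.0019 -0.0052 -0.0233] yaw 17.78168035825751 want 17.618452200272813 tilt [-5.e-04  0.e+00 -1.e+00]
stand axes in tool [ 1.     0.003 -0.   ] [ 0.003 -1.     0.   ]
```

Call:
apply_moves(
  motion=[
    {"fingers": 0, "tx": 0, "ty": 0.0, "tz": 0.001, "wx": 0, "wy": 0, "wz": 0},
    {"fingers": 0, "tx": 0, "ty": 0.0, "tz": 0.002, "wx": 0, "wy": 0, "wz": 0},
    {"fingers": 0, "tx": 0, "ty": 0.0, "tz": 0.002, "wx": 0, "wy": 0, "wz": 0},
  ],
)

```text
time_s: 7.68
eef_pos: [0.4661, 0.1087, 0.0352]
orientation: [[0.952, 0.305, -0.0], [0.305, -0.952, -0.0], [-0.0, -0.0, -1.0]]
ft_force: [-1.1, -0.8, 0.6]
gripper_width: -0.0003
```

```bash
python3 go.py 0 .01 .06;  python3 - <<'E'
from h import *
im=np.mean([read_camera('side') for _ in range(2)],0);im=np.clip(im.astype(float)*1.3,0,255).astype('uint8');crop('',im,300,350,190,240,12,'pics/s12.png')
print(status.read_state()['ft_force'])
E
```

```text
t 7.6833 tcp in stand [0.0021, 0.0048, 0.0352] F stand [-1.32, -0.44, 0.61] w -0.0003282624637861207
move [-0.0021 -0.0052 -0.0248] yaw 17.78733749197232 want 17.618452200272813 tilt [-2.e-04 -0.e+00 -1.e+00]
stand axes in tool [ 1.     0.003 -0.   ] [ 0.003 -1.     0.   ]
[-0.57563927  0.08161552  1.44688736]
```

View pics/s12.png

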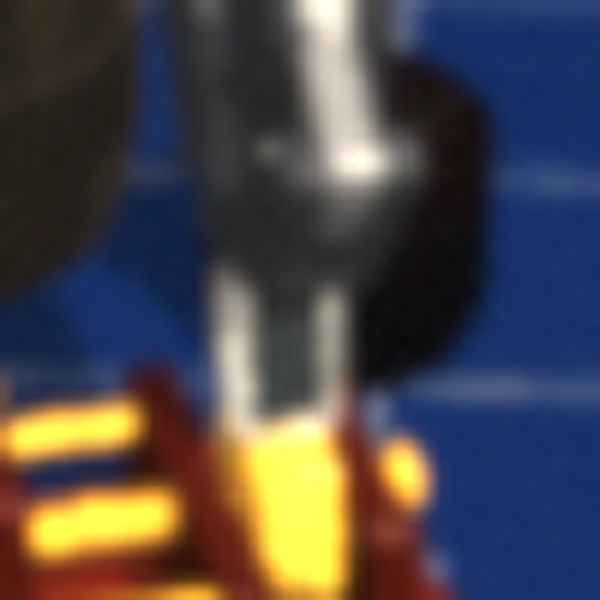

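Call:
apply_moves(
  motion=[
    {"fingers": 0, "tx": 0, "ty": 0.0, "tz": 0.001, "wx": 0, "wy": 0, "wz": 0},
    {"fingers": 0, "tx": 0, "ty": 0.0, "tz": 0.001, "wx": 0, "wy": 0, "wz": 0},
    {"fingers": 0, "tx": 0, "ty": 0.0, "tz": 0.001, "wx": 0, "wy": 0, "wz": 0},
  ],
)

```text
time_s: 8.03
eef_pos: [0.4662, 0.1087, 0.035]
orientation: [[0.952, 0.306, -0.0], [0.306, -0.952, -0.0], [-0.0, 0.0, -1.0]]
ft_force: [-2.5, 0.7, 6.9]
gripper_width: 0.0004
```

Call:
apply_moves(
  motion=[
    {"fingers": 0, "tx": 0, "ty": 0.0, "tz": 0.001, "wx": 0, "wy": 0, "wz": 0},
    {"fingers": 0, "tx": 0, "ty": 0.0, "tz": 0.001, "wx": 0, "wy": 0, "wz": 0},
    {"fingers": 0, "tx": 0, "ty": 0.0, "tz": 0.001, "wx": 0, "wy": 0, "wz": 0},
  ],
)

```text
time_s: 8.28
eef_pos: [0.4663, 0.1087, 0.0348]
orientation: [[0.952, 0.306, -0.001], [0.306, -0.952, -0.0], [-0.001, 0.0, -1.0]]
ft_force: [-4.9, -0.8, 12.3]
gripper_width: 0.0
```

```bash
python3 go.py 0 .01 .06
```

```text
t 8.2833 tcp in stand [0.0023, 0.0047, 0.0348] F stand [-4.95, 0.71, 12.27] w 1.070441718078423e-05
move [-0.0023 -0.0053 -0.0252] yaw 17.80438242954359 want 17.618452200272813 tilt [-9.e-04 -4.e-04 -1.e+00]
stand axes in tool [ 1.     0.003 -0.001] [ 0.003 -1.    -0.   ]
```

Contact came at reported TCP z≈0.035, with about 6 N/mm. I'll ease slightly and make a first stroke towards -y.

Call:
apply_moves(
  motion=[
    {"fingers": 0, "tx": 0, "ty": 0.002, "tz": -0.0005, "wx": 0, "wy": 0, "wz": 0},
    {"fingers": 0, "tx": 0, "ty": 0.005, "tz": -0.0005, "wx": 0, "wy": 0, "wz": 0},
    {"fingers": 0, "tx": 0, "ty": 0.008, "tz": -0.0005, "wx": 0, "wy": 0, "wz": 0},
    {"fingers": 0, "tx": 0, "ty": 0.01, "tz": -0.0005, "wx": 0, "wy": 0, "wz": 0},
    {"fingers": 0, "tx": 0, "ty": 0.01, "tz": -0.0005, "wx": 0, "wy": 0, "wz": 0},
  ],
)

```text
time_s: 8.7
eef_pos: [0.4697, 0.0989, 0.0348]
orientation: [[0.952, 0.305, 0.001], [0.305, -0.952, -0.0], [0.0, 0.0, -1.0]]
ft_force: [-2.8, -1.2, 8.4]
gripper_width: 0.0003
```

```bash
python3 go.py 0 -.01 .0348; python3 - <<'E'
from h import *
from bar import line
old=np.load('pics/side_a.npy')
im=np.mean([read_camera('side') for _ in range(4)],0);np.save('pics/side_b.npy',im)
xs=np.arange(.05,.08,.002)
A=line('side',old,xs,0,.076)[:,0];B=line('side',im,xs,0,.076)[:,0]
for i,x in enumerate(xs):print(round(x*1e3),int(A[i]),int(B[i]))
crop('',np.clip(im,0,255).astype('uint8'),255,355,170,250,7,'pics/s13.png')
E
```

```text
t 8.7 tcp in stand [0.0026, -0.0056, 0.0348] F stand [-2.97, -0.27, 8.4] w 0.0002621007465776686
move [-0.0027  0.0044  0.    ] yaw 17.786138736392417 want 17.618452200272813 tilt [ 5.e-04 -2.e-04 -1.e+00]
stand axes in tool [1.    0.003 0.   ] [ 0.003 -1.    -0.   ]
50 42 29
52 47 32
54 51 34
56 60 37
58 95 57
60 159 116
62 213 190
64 234 233
66 237 241
68 237 242
70 236 241
72 234 239
74 231 237
76 227 235
78 227 232
```

View pics/s13.png

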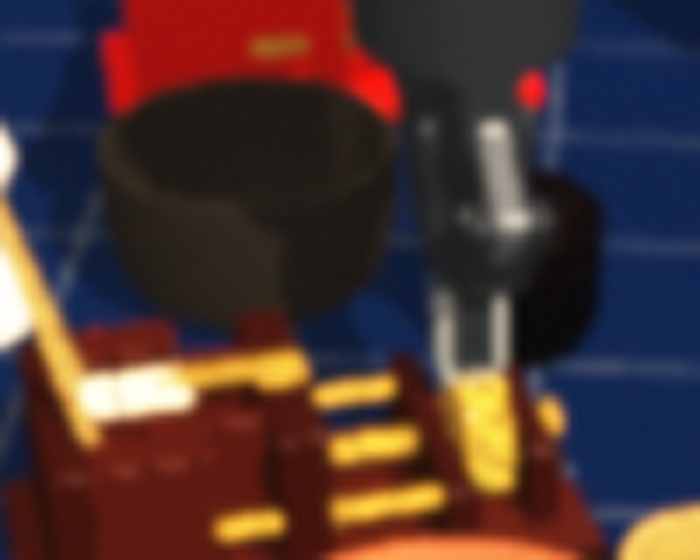

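It works: the side-view plate edge moved +1.2 mm for 10 mm of roll, in the closing direction. I'll extend the stroke.

Call:
apply_moves(
  motion=[
    {"fingers": 0, "tx": 0, "ty": 0.002, "tz": 0, "wx": 0, "wy": 0, "wz": 0},
    {"fingers": 0, "tx": 0, "ty": 0.004, "tz": 0, "wx": 0, "wy": 0, "wz": 0},
    {"fingers": 0, "tx": 0, "ty": 0.006, "tz": 0, "wx": 0, "wy": 0, "wz": 0},
    {"fingers": 0, "tx": 0, "ty": 0.006, "tz": 0, "wx": 0, "wy": 0, "wz": 0},
  ],
)

```text
time_s: 9.23
eef_pos: [0.4714, 0.0933, 0.0338]
orientation: [[0.952, 0.305, 0.001], [0.305, -0.952, 0.0], [0.001, 0.0, -1.0]]
ft_force: [0.7, -0.3, 2.6]
gripper_width: 0.0003
```

```bash
cat > edge.py <<'E'
from h import *
from bar import line
import sys
def edge(im,n='side',z=.076,ch=0,y=0.):
    xs=np.arange(.048,.092,.0005);v=line(n,im,xs,y,z)[:,ch]
    g=np.gradient(v);i=np.argmax(g);lo=v[max(0,i-14):i].min();hi=v[i:i+14].max();m=(lo+hi)/2
    k=[j for j in range(max(0,i-14),i+14) if v[j]<m<=v[j+1]][0]
    return 1e3*(xs[k]+.0005*(m-v[k])/(v[k+1]-v[k]))
if __name__=='__main__':
    im=np.mean([read_camera('side') for _ in range(4)],0);np.save(f'pics/side_{sys.argv[1]}.npy',im)
    o=np.load('pics/side_a.npy')
    print('edge',edge(im).round(2),'start',edge(o).round(2),'moved',(edge(im)-edge(o)).round(2))
E
python3 edge.py c; python3 go.py 0 .013 .0348
```

```text
edge 61.54 start 59.44 moved 2.1
t 9.4333 tcp in stand [0.0025, -0.0115, 0.0338] F stand [0.66, -0.42, 2.45] w 0.00010350369855222121
move [-0.0025 -0.0245 -0.001 ] yaw 17.788951741225635 want 17.618452200272813 tilt [ 1.1e-03 -3.0e-04 -1.0e+00]
stand axes in tool [1.    0.003 0.001] [ 0.003 -1.    -0.001]
```

Force fades at y≈-11 mm, so I'll use strokes of about 19 mm from +10 to -9.

Call:
apply_moves(
  motion=[
    {"fingers": 0, "tx": 0, "ty": 0, "tz": -0.006, "wx": 0, "wy": 0, "wz": 0},
    {"fingers": 0, "tx": -0.002, "ty": -0.0215, "tz": -0.006, "wx": 0, "wy": 0, "wz": 0},
    {"fingers": 0, "tx": -0.002, "ty": -0.0215, "tz": -0.003, "wx": 0, "wy": 0, "wz": 0},
    {"fingers": 0, "tx": -0.002, "ty": -0.0215, "tz": 0, "wx": 0, "wy": 0, "wz": 0},
    {"fingers": 0, "tx": -0.002, "ty": -0.0215, "tz": 0, "wx": 0, "wy": 0, "wz": 0},
    {"fingers": 0, "tx": -0.002, "ty": -0.0175, "tz": 0, "wx": 0, "wy": 0, "wz": 0},
    {"fingers": 0, "tx": -0.002, "ty": -0.0135, "tz": 0, "wx": 0, "wy": 0, "wz": 0},
    {"fingers": 0, "tx": -0.002, "ty": -0.0085, "tz": 0, "wx": 0, "wy": 0, "wz": 0},
    {"fingers": 0, "tx": -0.002, "ty": -0.0035, "tz": 0, "wx": 0, "wy": 0, "wz": 0},
    {"fingers": 0, "tx": -0.002, "ty": -0.0035, "tz": 0, "wx": 0, "wy": 0, "wz": 0},
  ],
)

```text
time_s: 10.27
eef_pos: [0.4684, 0.0949, 0.0343]
orientation: [[0.952, 0.306, -0.0], [0.306, -0.952, -0.001], [-0.001, 0.001, -1.0]]
ft_force: [-2.8, -1.9, 7.8]
gripper_width: 0.0001
```

```bash
python3 edge.py d; python3 go.py 0 .01 .0348
```

```text
edge 63.86 start 59.44 moved 4.42
t 10.4667 tcp in stand [0.0002, -0.009, 0.0343] F stand [-2.52, -2.07, 7.84] w -2.00967810548358e-05
move [-0.0001 -0.019  -0.0005] yaw 17.823742187063527 want 17.618452200272813 tilt [-3.0e-04 -1.8e-03 -1.0e+00]
stand axes in tool [ 1.     0.004 -0.001] [ 0.004 -1.    -0.002]
```

Call:
apply_moves(
  motion=[
    {"fingers": 0, "tx": 0, "ty": 0, "tz": -0.006, "wx": 0, "wy": 0, "wz": 0},
    {"fingers": 0, "tx": 0, "ty": -0.019, "tz": -0.006, "wx": 0, "wy": 0, "wz": 0},
    {"fingers": 0, "tx": 0, "ty": -0.019, "tz": -0.003, "wx": 0, "wy": 0, "wz": 0},
    {"fingers": 0, "tx": 0, "ty": -0.019, "tz": 0, "wx": 0, "wy": 0, "wz": 0},
    {"fingers": 0, "tx": 0, "ty": -0.019, "tz": 0, "wx": 0, "wy": 0, "wz": 0},
    {"fingers": 0, "tx": 0, "ty": -0.014, "tz": 0, "wx": 0, "wy": 0, "wz": 0},
    {"fingers": 0, "tx": 0, "ty": -0.009, "tz": 0, "wx": 0, "wy": 0, "wz": 0},
    {"fingers": 0, "tx": 0, "ty": -0.004, "tz": 0, "wx": 0, "wy": 0, "wz": 0},
    {"fingers": 0, "tx": 0, "ty": 0, "tz": 0, "wx": 0, "wy": 0, "wz": 0},
    {"fingers": 0, "tx": 0, "ty": 0, "tz": 0, "wx": 0, "wy": 0, "wz": 0},
  ],
)

```text
time_s: 11.3
eef_pos: [0.4688, 0.0949, 0.0345]
orientation: [[0.952, 0.305, 0.0], [0.305, -0.952, -0.001], [0.0, 0.001, -1.0]]
ft_force: [-2.2, -2.1, 8.2]
gripper_width: 0.0002
```

Call:
apply_moves(
  motion=[
    {"fingers": 0, "tx": 0, "ty": 0, "tz": -0.006, "wx": 0, "wy": 0, "wz": 0},
    {"fingers": 0, "tx": 0, "ty": -0.019, "tz": -0.006, "wx": 0, "wy": 0, "wz": 0},
    {"fingers": 0, "tx": 0, "ty": -0.019, "tz": -0.003, "wx": 0, "wy": 0, "wz": 0},
    {"fingers": 0, "tx": 0, "ty": -0.019, "tz": 0, "wx": 0, "wy": 0, "wz": 0},
    {"fingers": 0, "tx": 0, "ty": -0.019, "tz": 0, "wx": 0, "wy": 0, "wz": 0},
    {"fingers": 0, "tx": 0, "ty": -0.014, "tz": 0, "wx": 0, "wy": 0, "wz": 0},
    {"fingers": 0, "tx": 0, "ty": -0.009, "tz": 0, "wx": 0, "wy": 0, "wz": 0},
    {"fingers": 0, "tx": 0, "ty": -0.004, "tz": 0, "wx": 0, "wy": 0, "wz": 0},
    {"fingers": 0, "tx": 0, "ty": 0, "tz": 0, "wx": 0, "wy": 0, "wz": 0},
    {"fingers": 0, "tx": 0, "ty": 0, "tz": 0, "wx": 0, "wy": 0, "wz": 0},
  ],
)

```text
time_s: 12.13
eef_pos: [0.4688, 0.0949, 0.0342]
orientation: [[0.952, 0.305, 0.001], [0.305, -0.952, -0.001], [0.0, 0.001, -1.0]]
ft_force: [-1.8, -2.0, 6.4]
gripper_width: 0.0001
```

```bash
python3 edge.py e; python3 go.py 0 .01 .0348
```

```text
edge 68.07 start 59.44 moved 8.63
t 12.3333 tcp in stand [0.0005, -0.0092, 0.0342] F stand [-0.94, -0.7, 6.33] w 0.00012422790513461434
move [-0.0004 -0.0192 -0.0006] yaw 17.824714527667467 want 17.618452200272813 tilt [ 6.0e-04 -1.7e-03 -1.0e+00]
stand axes in tool [1.    0.004 0.   ] [ 0.004 -1.    -0.002]
```

Call:
apply_moves(
  motion=[
    {"fingers": 0, "tx": 0, "ty": 0, "tz": -0.006, "wx": 0, "wy": 0, "wz": 0},
    {"fingers": 0, "tx": 0, "ty": -0.019, "tz": -0.006, "wx": 0, "wy": 0, "wz": 0},
    {"fingers": 0, "tx": 0, "ty": -0.019, "tz": -0.003, "wx": 0, "wy": 0, "wz": 0},
    {"fingers": 0, "tx": 0, "ty": -0.019, "tz": 0, "wx": 0, "wy": 0, "wz": 0},
    {"fingers": 0, "tx": 0, "ty": -0.019, "tz": 0, "wx": 0, "wy": 0, "wz": 0},
    {"fingers": 0, "tx": 0, "ty": -0.014, "tz": 0, "wx": 0, "wy": 0, "wz": 0},
    {"fingers": 0, "tx": 0, "ty": -0.009, "tz": 0, "wx": 0, "wy": 0, "wz": 0},
    {"fingers": 0, "tx": 0, "ty": -0.004, "tz": 0, "wx": 0, "wy": 0, "wz": 0},
    {"fingers": 0, "tx": 0, "ty": 0, "tz": 0, "wx": 0, "wy": 0, "wz": 0},
    {"fingers": 0, "tx": 0, "ty": 0, "tz": 0, "wx": 0, "wy": 0, "wz": 0},
  ],
)

```text
time_s: 13.17
eef_pos: [0.4688, 0.0949, 0.0345]
orientation: [[0.952, 0.306, 0.0], [0.306, -0.952, -0.001], [-0.0, 0.001, -1.0]]
ft_force: [-1.4, -1.4, 8.2]
gripper_width: 0.0001
```

```bash
python3 edge.py f; python3 go.py 0 .01 .0348
```

```text
edge 70.4 start 59.44 moved 10.97
t 13.3667 tcp in stand [0.0005, -0.0092, 0.0345] F stand [-2.47, -0.42, 8.38] w 0.0003949772764556965
move [-0.0005 -0.0192 -0.0003] yaw 17.818550560924294 want 17.618452200272813 tilt [ 4.0e-04 -1.7e-03 -1.0e+00]
stand axes in tool [ 1.     0.003 -0.   ] [ 0.003 -1.    -0.002]
```

Call:
apply_moves(
  motion=[
    {"fingers": 0, "tx": 0, "ty": 0, "tz": -0.006, "wx": 0, "wy": 0, "wz": 0},
    {"fingers": 0, "tx": 0, "ty": -0.019, "tz": -0.006, "wx": 0, "wy": 0, "wz": 0},
    {"fingers": 0, "tx": 0, "ty": -0.019, "tz": -0.003, "wx": 0, "wy": 0, "wz": 0},
    {"fingers": 0, "tx": 0, "ty": -0.019, "tz": 0, "wx": 0, "wy": 0, "wz": 0},
    {"fingers": 0, "tx": 0, "ty": -0.019, "tz": 0, "wx": 0, "wy": 0, "wz": 0},
    {"fingers": 0, "tx": 0, "ty": -0.014, "tz": 0, "wx": 0, "wy": 0, "wz": 0},
    {"fingers": 0, "tx": 0, "ty": -0.009, "tz": 0, "wx": 0, "wy": 0, "wz": 0},
    {"fingers": 0, "tx": 0, "ty": -0.004, "tz": 0, "wx": 0, "wy": 0, "wz": 0},
    {"fingers": 0, "tx": 0, "ty": 0, "tz": 0, "wx": 0, "wy": 0, "wz": 0},
    {"fingers": 0, "tx": 0, "ty": 0, "tz": 0, "wx": 0, "wy": 0, "wz": 0},
  ],
)

```text
time_s: 14.2
eef_pos: [0.4688, 0.0949, 0.0341]
orientation: [[0.952, 0.305, 0.001], [0.305, -0.952, -0.001], [0.0, 0.001, -1.0]]
ft_force: [-0.4, -2.6, 6.9]
gripper_width: -0.0
```

```bash
python3 edge.py g; python3 go.py 0 .01 .0348; python3 - <<'E'
from h import *
im=np.load('pics/side_g.npy');crop('',np.clip(im,0,255).astype('uint8'),225,325,170,250,7,'pics/s14.png')
E
```

```text
edge 73.19 start 59.44 moved 13.75
t 14.4 tcp in stand [0.0005, -0.0092, 0.0341] F stand [-1.67, -1.88, 5.99] w 3.3754858249062336e-05
move [-0.0005 -0.0192 -0.0007] yaw 17.81901342128493 want 17.618452200272813 tilt [ 9.0e-04 -1.8e-03 -1.0e+00]
stand axes in tool [1.    0.003 0.   ] [ 0.004 -1.    -0.002]
```

View pics/s14.png

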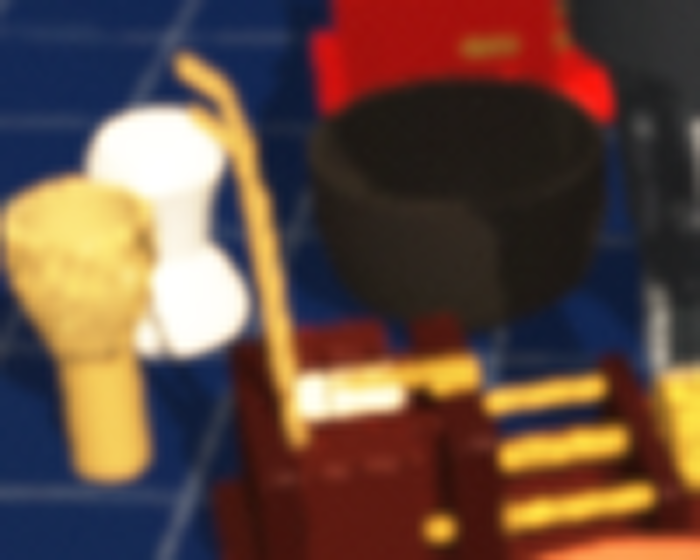

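By the roll count the jaw has moved about 13 mm, and the edge reads 13.75. I'll lift clear to get a good look from both cameras.

Call:
apply_moves(
  motion=[
    {"fingers": 0, "tx": 0, "ty": 0, "tz": -0.04, "wx": 0, "wy": 0, "wz": 0},
    {"fingers": 0, "tx": 0, "ty": 0, "tz": -0.08, "wx": 0, "wy": 0, "wz": 0},
    {"fingers": 0, "tx": 0, "ty": 0.2, "tz": -0.08, "wx": 0, "wy": 0, "wz": 0},
    {"fingers": 0, "tx": 0, "ty": 0.2, "tz": -0.08, "wx": 0, "wy": 0, "wz": 0},
    {"fingers": 0, "tx": 0, "ty": 0.2, "tz": -0.08, "wx": 0, "wy": 0, "wz": 0},
    {"fingers": 0, "tx": 0, "ty": 0.2, "tz": -0.08, "wx": 0, "wy": 0, "wz": 0},
    {"fingers": 0, "tx": 0, "ty": 0.2, "tz": -0.08, "wx": 0, "wy": 0, "wz": 0},
    {"fingers": 0, "tx": 0, "ty": 0.2, "tz": -0.08, "wx": 0, "wy": 0, "wz": 0},
  ],
)

```text
time_s: 15.07
eef_pos: [0.5305, -0.1002, 0.1133]
orientation: [[0.954, 0.301, 0.001], [0.301, -0.954, -0.003], [0.001, 0.003, -1.0]]
ft_force: [-0.6, 0.0, 0.7]
gripper_width: -0.0002
```

```bash
python3 prof.py h | awk '{print}' | sed -n '24,62p'; python3 bar.py h; python3 - <<'E'
from h import *
from edge import edge
im=np.load('pics/top_h.npy');crop('',np.clip(im,0,255).astype('uint8'),245,305,130,190,10,'pics/t15.png')
im=np.load('pics/side_h.npy');print(edge(im));crop('',np.clip(im,0,255).astype('uint8'),240,310,190,250,10,'pics/s15.png')
E
python3 go.py 0 -.01 .0348
```

```text
103 [249. 220. 135.] | [258. 253. 231.] [215. 176. 143.] | side [245. 205.  93.]
104 [251. 226. 144.] | [256. 256. 247.] [229. 198. 164.] | side [246. 208.  97.]
105 [252. 231. 151.] | [256. 257. 253.] [233. 208. 175.] | side [247. 212. 102.]
106 [253. 234. 157.] | [255. 256. 251.] [235. 210. 180.] | side [247. 214. 105.]
107 [253. 234. 158.] | [255. 256. 251.] [235. 209. 182.] | side [248. 217. 109.]
108 [253. 234. 158.] | [255. 256. 251.] [231. 205. 179.] | side [249. 219. 112.]
109 [253. 233. 157.] | [255. 256. 250.] [228. 203. 177.] | side [249. 221. 115.]
110 [253. 233. 154.] | [255. 255. 250.] [227. 202. 175.] | side [249. 221. 116.]
111 [253. 233. 157.] | [255. 255. 250.] [229. 204. 174.] | side [249. 221. 116.]
112 [253. 234. 158.] | [255. 255. 250.] [232. 208. 177.] | side [249. 219. 114.]
113 [253. 236. 161.] | [255. 255. 251.] [233. 208. 176.] | side [248. 217. 111.]
114 [253. 236. 163.] | [255. 256. 250.] [233. 206. 177.] | side [248. 217. 112.]
115 [253. 237. 163.] | [255. 256. 250.] [230. 202. 175.] | side [248. 218. 115.]
116 [253. 238. 167.] | [255. 256. 249.] [226. 2
[... 2529 characters left out ...]
0 104 147 226
78 103 209 105 101 126 166 236
80 103 212 105 101 132 170 238
82 103 218 104 99 131 170 239
84 102 222 104 100 125 176 237
86 101 220 103 100 120 185 236
88 101 213 101 99 121 183 235
90 104 205 97 98 119 155 232
92 109 181 92 96 114 107 228
94 101 136 91 86 108 74 227
96 84 115 95 76 106 72 230
98 82 133 99 76 110 101 232
100 98 188 109 89 115 165 233
102 118 246 131 111 127 225 238
73.439006194938
t 15.8667 tcp in stand [0.0007, -0.2076, 0.1136] F stand [-0.83, -0.87, -0.03] w 0.00043754126826532044
move [-1.000e-04 -1.976e-01  7.880e-02] yaw 17.795848745623086 want 17.618452200272813 tilt [ 1.e-04 -1.e-04 -1.e+00]
stand axes in tool [1.    0.003 0.   ] [ 0.003 -1.    -0.   ]
```

View pics/t15.png

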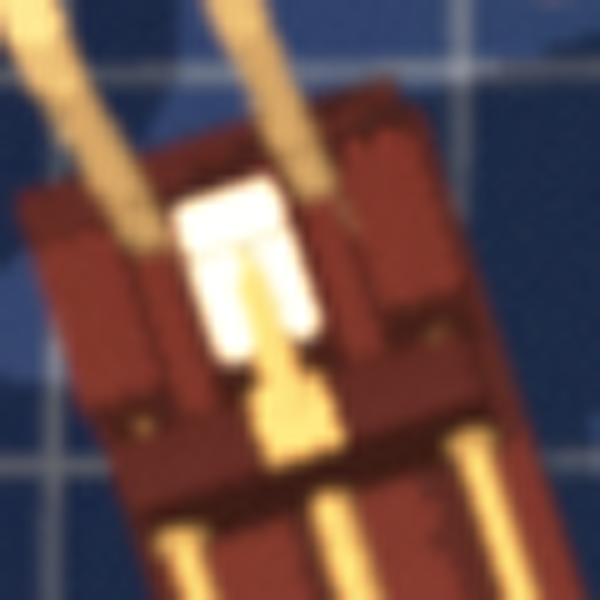

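View pics/s15.png

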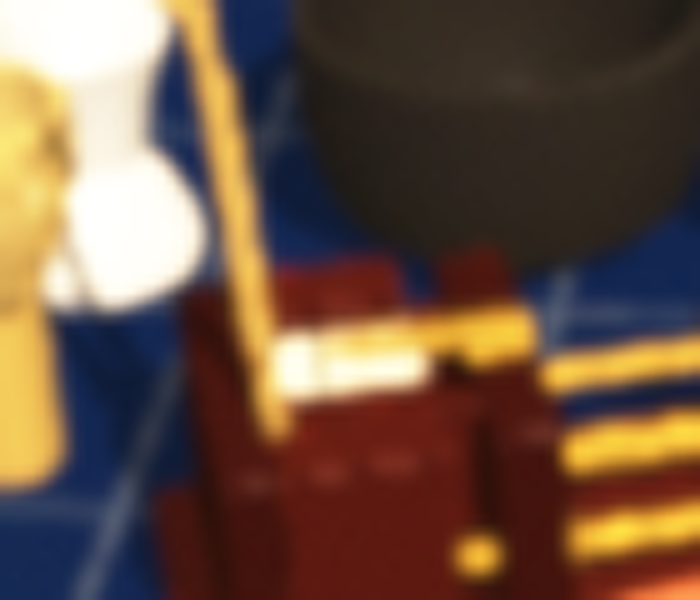

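Both views show the jaw has moved about 13.8 mm. Crossbar geometry puts the tip roughly 0.9 mm (side) to 1.4 mm (top) short of the line. The scoops are nearly upright. I'll go back and roll another 10 mm for about 1.2 mm.

Call:
apply_moves(
  motion=[
    {"fingers": 0, "tx": 0, "ty": -0.214, "tz": 0, "wx": 0, "wy": 0, "wz": 0},
    {"fingers": 0, "tx": 0, "ty": -0.214, "tz": 0, "wx": 0, "wy": 0, "wz": 0},
    {"fingers": 0, "tx": 0, "ty": -0.214, "tz": 0, "wx": 0, "wy": 0, "wz": 0},
    {"fingers": 0, "tx": 0, "ty": -0.214, "tz": 0, "wx": 0, "wy": 0, "wz": 0},
    {"fingers": 0, "tx": 0, "ty": -0.214, "tz": 0, "wx": 0, "wy": 0, "wz": 0},
    {"fingers": 0, "tx": 0, "ty": -0.214, "tz": 0, "wx": 0, "wy": 0, "wz": 0},
    {"fingers": 0, "tx": 0, "ty": -0.214, "tz": 0.04, "wx": 0, "wy": 0, "wz": 0},
    {"fingers": 0, "tx": 0, "ty": -0.214, "tz": 0.07, "wx": 0, "wy": 0, "wz": 0},
    {"fingers": 0, "tx": 0, "ty": -0.214, "tz": 0.07, "wx": 0, "wy": 0, "wz": 0},
  ],
)

```text
time_s: 16.62
eef_pos: [0.4584, 0.1095, 0.038]
orientation: [[0.952, 0.306, -0.012], [0.306, -0.952, -0.0], [-0.011, -0.003, -1.0]]
ft_force: [-1.3, 0.4, -1.9]
gripper_width: -0.0001
```

```bash
python3 go.py 0 .005 .034
```

```text
t 16.6167 tcp in stand [-0.0049, 0.0079, 0.038] F stand [-1.15, 0.78, -1.89] w -0.00010973090452096402
move [0.005  0.0029 0.0039] yaw 17.829870674964763 want 17.618452200272813 tilt [-1.190e-02 -5.000e-04 -9.999e-01]
stand axes in tool [ 1.     0.004 -0.011] [ 0.004 -1.     0.003]
```

Call:
apply_moves(
  motion=[
    {"fingers": 0, "tx": 0, "ty": 0, "tz": 0, "wx": 0, "wy": 0, "wz": 0},
    {"fingers": 0, "tx": 0, "ty": 0, "tz": 0, "wx": 0, "wy": 0, "wz": 0},
  ],
)

```text
time_s: 16.78
eef_pos: [0.4649, 0.1092, 0.0449]
orientation: [[0.952, 0.305, 0.002], [0.305, -0.952, -0.0], [0.002, 0.001, -1.0]]
ft_force: [-0.1, 0.3, 0.7]
gripper_width: 0.0001
```

```bash
python3 go.py 0 .005 .034
```

```text
t 16.7833 tcp in stand [0.0011, 0.0056, 0.0449] F stand [-0.01, 0.37, 0.7] w 6.629762358617165e-05
move [-0.0012  0.0006  0.0109] yaw 17.754266019202376 want 17.618452200272813 tilt [ 0.0018 -0.     -1.    ]
stand axes in tool [1.    0.002 0.002] [ 0.002 -1.    -0.001]
```

Call:
apply_moves(
  motion=[
    {"fingers": 0, "tx": 0, "ty": 0, "tz": 0.007, "wx": 0, "wy": 0, "wz": 0},
    {"fingers": 0, "tx": 0, "ty": 0, "tz": 0.01, "wx": 0, "wy": 0, "wz": 0},
    {"fingers": 0, "tx": 0, "ty": 0, "tz": 0.01, "wx": 0, "wy": 0, "wz": 0},
    {"fingers": 0, "tx": 0, "ty": 0.003, "tz": 0.01, "wx": 0, "wy": 0, "wz": 0},
    {"fingers": 0, "tx": 0, "ty": 0.006, "tz": 0.01, "wx": 0, "wy": 0, "wz": 0},
    {"fingers": 0, "tx": 0, "ty": 0.01, "tz": 0.01, "wx": 0, "wy": 0, "wz": 0},
    {"fingers": 0, "tx": 0, "ty": 0.01, "tz": 0.01, "wx": 0, "wy": 0, "wz": 0},
    {"fingers": 0, "tx": 0, "ty": 0.01, "tz": 0.01, "wx": 0, "wy": 0, "wz": 0},
  ],
)

```text
time_s: 17.45
eef_pos: [0.4685, 0.0994, 0.0349]
orientation: [[0.952, 0.305, 0.004], [0.305, -0.952, -0.001], [0.003, 0.002, -1.0]]
ft_force: [0.1, -0.6, 6.1]
gripper_width: 0.0003
```

```bash
python3 edge.py i; python3 go.py 0 .005 .034
```

```text
edge 75.11 start 59.44 moved 15.67
t 17.65 tcp in stand [0.0016, -0.0048, 0.0349] F stand [1.19, -0.48, 5.45] w 0.00010392495286085203
move [-0.0016 -0.0098  0.0009] yaw 17.786230897323684 want 17.618452200272813 tilt [ 3.8e-03 -8.0e-04 -1.0e+00]
stand axes in tool [1.    0.003 0.003] [ 0.003 -1.    -0.002]
```

Call:
apply_moves(
  motion=[
    {"fingers": 0, "tx": 0, "ty": 0, "tz": -0.04, "wx": 0, "wy": 0, "wz": 0},
    {"fingers": 0, "tx": 0, "ty": 0, "tz": -0.08, "wx": 0, "wy": 0, "wz": 0},
    {"fingers": 0, "tx": 0, "ty": 0.2, "tz": -0.08, "wx": 0, "wy": 0, "wz": 0},
    {"fingers": 0, "tx": 0, "ty": 0.2, "tz": -0.08, "wx": 0, "wy": 0, "wz": 0},
    {"fingers": 0, "tx": 0, "ty": 0.2, "tz": -0.08, "wx": 0, "wy": 0, "wz": 0},
    {"fingers": 0, "tx": 0, "ty": 0.2, "tz": -0.08, "wx": 0, "wy": 0, "wz": 0},
    {"fingers": 0, "tx": 0, "ty": 0.2, "tz": -0.08, "wx": 0, "wy": 0, "wz": 0},
    {"fingers": 0, "tx": 0, "ty": 0.2, "tz": -0.08, "wx": 0, "wy": 0, "wz": 0},
  ],
)

```text
time_s: 18.32
eef_pos: [0.529, -0.0961, 0.1136]
orientation: [[0.954, 0.3, 0.001], [0.3, -0.954, -0.003], [0.0, 0.003, -1.0]]
ft_force: [-0.4, -0.3, -0.1]
gripper_width: 0.0001
```

```bash
python3 prof.py j | sed -n '40,55p'; python3 bar.py j|sed -n '13,28p'; python3 - <<'E'
from h import *
from edge import edge
from bar import line
for k in 'ahj':
    t=np.load(f'pics/top_{k}.npy');s=np.load(f'pics/side_{k}.npy')
    print(k,'side',edge(s).round(2),'top plate',edge(t,'top',.076,2).round(2),'top bar',[round(edge(t,'top',.074,0,y),2) for y in(-.012,-.02)])
im=np.load('pics/top_j.npy');crop('',np.clip(im,0,255).astype('uint8'),245,305,130,190,10,'pics/t16.png')
im=np.load('pics/side_j.npy');crop('',np.clip(im,0,255).astype('uint8'),220,320,170,250,7,'pics/s16.png')
E
```

```text
119 [253. 238. 168.] | [255. 255. 251.] [228. 203. 172.] | side [250. 227. 137.]
120 [253. 240. 175.] | [255. 255. 252.] [229. 204. 172.] | side [251. 231. 147.]
121 [253. 242. 187.] | [255. 255. 252.] [230. 203. 173.] | side [251. 234. 156.]
122 [253. 244. 196.] | [255. 256. 253.] [231. 204. 175.] | side [250. 233. 157.]
123 [253. 245. 204.] | [255. 256. 252.] [226. 199. 172.] | side [249. 231. 159.]
124 [253. 245. 208.] | [255. 255. 247.] [225. 198. 170.] | side [248. 230. 164.]
125 [253. 246. 209.] | [255. 254. 240.] [219. 191. 161.] | side [247. 231. 172.]
126 [254. 248. 217.] | [254. 252. 234.] [214. 183. 151.] | side [248. 236. 190.]
127 [254. 250. 227.] | [254. 252. 235.] [209. 176. 145.] | side [252. 244. 209.]
128 [255. 253. 239.] | [255. 254. 241.] [208. 172. 142.] | side [254. 251. 227.]
129 [255. 255. 249.] | [255. 255. 249.] [214. 180. 151.] | side [255. 254. 236.]
130 [255. 255. 252.] | [255. 256. 252.] [220. 189. 162.] | side [255. 253. 236.]
131 [255. 255. 253.] | [255. 255. 254.] [224. 195. 170.] | side [255. 254. 236.]
132 [255. 255. 253.] | [255. 255. 254.] [226. 2
[... 174 characters left out ...]
side [252. 241. 190.]
68 185 61 60 187 23 117 80
70 116 60 60 127 19 123 70
72 70 67 61 76 27 119 70
74 71 102 68 66 51 123 113
76 89 163 84 80 89 140 182
78 101 199 99 95 121 162 226
80 103 211 104 100 133 169 238
82 102 218 104 100 133 168 240
84 102 223 104 100 127 171 238
86 102 221 103 99 122 178 237
88 101 215 101 98 120 178 236
90 98 211 100 96 121 161 235
92 90 195 98 89 117 127 230
94 80 151 94 79 109 90 228
96 78 119 94 73 106 73 230
98 82 132 99 76 110 96 232
a side 59.44 top plate 60.61 top bar [np.float64(60.46), np.float64(60.7)]
h side 73.44 top plate 74.42 top bar [np.float64(74.7), np.float64(74.67)]
j side 75.21 top plate 75.32 top bar [np.float64(75.86), np.float64(75.95)]
```

View pics/t16.png

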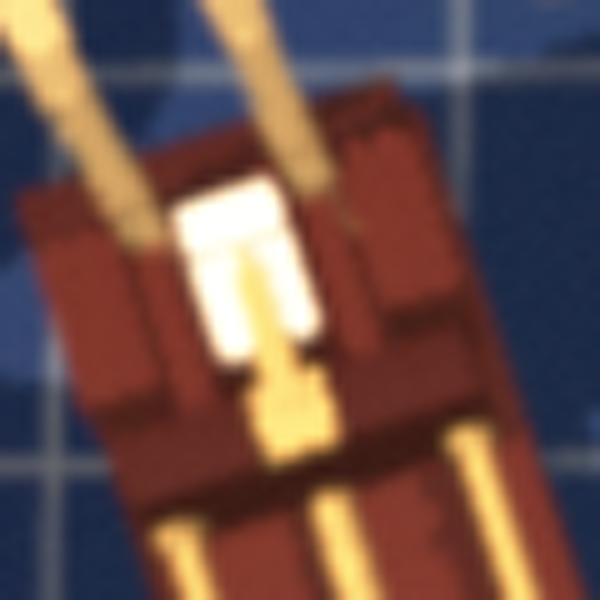

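View pics/s16.png

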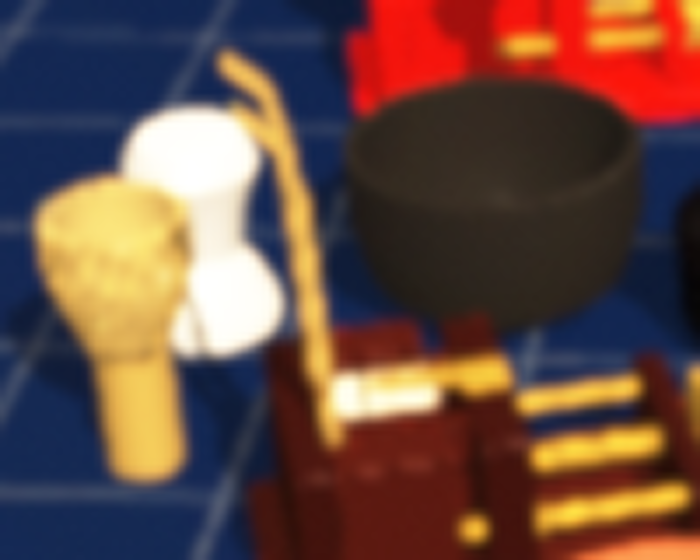

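```bash
python3 - <<'E'
from h import *
from prof import O,a
ex=np.array([np.cos(a),np.sin(a),0]);ey=np.array([-np.sin(a),np.cos(a),0]);o=np.array([*O,0])
f=lambda n,x,y,z:proj(n,o+x*ex+y*ey+[0,0,z])[0]
for y in(.02,-.02):
  for lean in(0,.05,.1):
    for n,x0,y0,s in(('side',220,170,7),('top',245,130,10)):
        b=f(n,.136,y,.075);t=f(n,.136+.07*lean,y,.145)
        print(n,y,lean,((b-[x0,y0]+.5)*s).round(),((t-[x0,y0]+.5)*s).round())
E
```

```text
side 0.02 0 [336. 424.] [319. 238.]
top 0.02 0 [155. 229.] [100. 141.]
side 0.02 0.05 [336. 424.] [308. 239.]
top 0.02 0.05 [155. 229.] [ 95. 125.]
side 0.02 0.1 [336. 424.] [296. 240.]
top 0.02 0.1 [155. 229.] [ 90. 110.]
side -0.02 0 [323. 361.] [305. 181.]
top -0.02 0 [321. 176.] [280.  83.]
side -0.02 0.05 [323. 361.] [294. 182.]
top -0.02 0.05 [321. 176.] [275.  68.]
side -0.02 0.1 [323. 361.] [284. 183.]
top -0.02 0.1 [321. 176.] [270.  53.]
```

```bash
python3 - <<'E'
from h import *
from prof import O,a
ex=np.array([np.cos(a),np.sin(a),0]);ey=np.array([-np.sin(a),np.cos(a),0]);o=np.array([*O,0])
# sample in the scoop's lean plane (stand x-z plane at y), centroid of bamboo along x for each z
for k in 'ahj':
  for n in('side','top'):
    im=np.load(f'pics/{n}_{k}.npy').astype(np.float32)
    for y in(.02,-.02):
      zs=np.arange(.084,.150,.003);xs=np.arange(.105,.20,.0005);R=[]
      for z in zs:
        uv=proj(n,[o+x*ex+y*ey+[0,0,z] for x in xs]).astype(np.float32)
        v=cv2.remap(im,uv[:,0].reshape(1,-1),uv[:,1].reshape(1,-1),cv2.INTER_LINEAR)[0]
        m=np.clip((v[:,0]-v[:,2]-60),0,None)*(v[:,1]>90)
        # largest connected run
        lab,num=__import__('scipy.ndimage').ndimage.label(m>15)
        if num==0: continue
        j=max(range(1,num+1),key=lambda q:m[lab==q].sum());w=m*(lab==j);R.append((z,(w*xs).sum()/w.sum()))
      R=np.array(R)
      if len(R)<6: print(k,n,y,'few');continue
      for _ in range(3):
        p=np.polyfit(R[:,0],R[:,1],1);e=np.abs(np.polyval(p,R[:,0])-R[:,1]);R=R[e<=max(.0012,np.median(e)*2)]
      print(k,n,y,'lean',p[0].round(3),'x at z74',(1e3*np.polyval(p,.074)).round(1),'x at z14',(1e3*np.polyval(p,.014)).round(1),len(R))
E
```

```text
a side 0.02 lean -0.058 x at z74 195.0 x at z14 198.4 19
a side -0.02 lean -0.131 x at z74 195.6 x at z14 203.5 17
a top 0.02 lean 0.034 x at z74 132.6 x at z14 130.6 18
a top -0.02 lean 0.26 x at z74 131.1 x at z14 115.5 17
h side 0.02 lean -0.117 x at z74 197.2 x at z14 204.2 18
h side -0.02 lean -0.127 x at z74 194.9 x at z14 202.6 19
h top 0.02 lean -0.147 x at z74 139.2 x at z14 148.0 18
h top -0.02 lean 0.103 x at z74 133.0 x at z14 126.9 22
j side 0.02 lean -0.12 x at z74 197.3 x at z14 204.5 18
j side -0.02 lean -0.121 x at z74 194.8 x at z14 202.1 19
j top 0.02 lean -0.111 x at z74 137.3 x at z14 143.9 17
j top -0.02 lean 0.078 x at z74 134.2 x at z14 129.6 22
```

```bash
cat > lean.py <<'E'
from h import *
from prof import O,a
import sys
# image-line fit: detect shaft centre per row in a narrow band, intersect: two-view 3D direction
def shaft(im,n,y,zr=(.084,.145),band=10):
    ex=np.array([np.cos(a),np.sin(a),0]);ey=np.array([-np.sin(a),np.cos(a),0]);o=np.array([*O,0])
    b,t=[proj(n,o+x*ex+y*ey+[0,0,z])[0] for x,z in((.137,zr[0]),(.137+.07*.06,zr[1]))]
    d=(t-b)/np.linalg.norm(t-b);nn=np.array([-d[1],d[0]]);P=[]
    for s in np.linspace(0,np.linalg.norm(t-b),40):
        q=np.arange(-band/2,band/2+.01,.1);uv=(b+s*d+q[:,None]*nn).astype(np.float32)
        v=cv2.remap(im.astype(np.float32),uv[:,0].reshape(1,-1),uv[:,1].reshape(1,-1),cv2.INTER_CUBIC)[0]
        w=v[:,0]-.9*v[:,2];w=w-np.percentile(w,30);pk=np.argmax(w*np.exp(-(q/4)**2));m=(np.abs(q-q[pk])<2.5)&(w>0.4*w[pk])
        c=(q[m]*w[m]).sum()/w[m].sum();P.append(b+s*d+c*nn)
    P=np.array(P);l=cv2.fitLine(P.astype(np.float32),cv2.DIST_HUBER,0,.01,.01).ravel();r=np.abs((P-l[2:])@[-l[1],l[0]])
    return l,np.median(r)
def planeN(n,l):
    K,R,t=cam(n);L=np.cross([l[2],l[3],1],[l[2]+l[0],l[3]+l[1],1]);return R.T@(K.T@L)
if __name__=='__main__':
  ex=np.array([np.cos(a),np.sin(a),0]);ey=np.array([-np.sin(a),np.cos(a),0])
  for k in sys.argv[1]:
    for y in(.02,-.02):
      N=[]
      for n in('side','top'):
        l,r=shaft(np.load(f'pics/{n}_{k}.npy'),n,y);N.append(planeN(n,l));print(n,y,l.round(3),r.round(2))
        # lean in x assuming no sideways lean
        print('  single-view lean x',round(float(-N[-1][2]/(N[-1]@ex)),3))
      d=np.cross(*N);d/=d[2];print(k,y,'two-view lean x,y',(d@ex).round(3),(d@ey).round(3))
E
python3 lean.py hj
```

```text
side 0.02 [1.71000e-01 9.85000e-01 2.63734e+02 2.13371e+02] 0.08
  single-view lean x 0.063
top 0.02 [  0.474   0.88  255.216 145.862] 0.03
  single-view lean x 0.116
h 0.02 two-view lean x,y 0.063 -0.01
side -0.02 [1.70000e-01 9.85000e-01 2.62968e+02 2.09008e+02] 0.03
  single-view lean x 0.062
top -0.02 [  0.374   0.927 273.032 141.381] 0.04
  single-view lean x 0.179
h -0.02 two-view lean x,y 0.062 -0.009
side 0.02 [1.48000e-01 9.89000e-01 2.64729e+02 2.17581e+02] 0.08
  single-view lean x 0.043
top 0.02 [  0.49    0.872 255.727 146.78 ] 0.04
  single-view lean x 0.076
j 0.02 two-view lean x,y 0.043 -0.007
side -0.02 [1.44000e-01 9.90000e-01 2.62796e+02 2.04765e+02] 0.04
  single-view lean x 0.039
top -0.02 [  0.389   0.921 272.573 140.243] 0.03
  single-view lean x 0.09
j -0.02 two-view lean x,y 0.039 -0.005
```

Two-view shaft fits give a lean of 0.043 and 0.039 rad. At the mark I'd expect 2.5 mm of slack over 60 mm, or 0.042 rad. The top-view crossbar also puts the pointer on the line, and the hand is clear, so I'll hand in.

```bash
python3 - <<'E'
from rig import workorder,status
s=status.read_state();print(s['time_s'],s['eef_pos'],abs(s['joint_vel']).max(),s['ft_force'])
print(workorder.hand_in())
E
```

```text
19.1167 [ 0.52779742 -0.09031501  0.11355722] 0.0017387476380145797 [ 9.95437786e-01  4.83842159e-04 -6.20458640e-01]
the job is handed in; nothing more can be done
None
```

I rolled the brass wheel's crest towards -y in seven strokes, pressing with about 3–10 N (briefly about 12 N at first contact). I then took the hand well clear and handed the job in at 19.1 s. The hand-in gives no verdict, so what follows is my own measurement.

**Pointer:** it should be on the gauge line within about 0.3 mm. The estimates do not fully agree:

| Check | Pointer against the line |
|---|---|
| Top view, crossbar edge | about 0 mm |
| Top view, brass plate edge | about 0.5 mm short |
| Side view, brass plate edge | about 0.9 mm past |
| Lean of the scoops | about 0 mm |

All four are within the 1.5 mm limit. Going by the length rolled alone, the jaw would have moved about 14.0 mm. The images show 14.7–15.8 mm, and I went by the images.

**Scoops:** both stand in their slots, leaning 0.043 rad (left) and 0.039 rad (right), under the 0.1 rad limit. At the mark I would expect about 0.042 rad.

**Fingertip height:** the fingertips met the wheel with the reported TCP height at 35 mm, about 25 mm lower than the crest's 60 mm. I found contact by force and by picture instead of trusting the reported height.

**Other tea things:** the hand went near nothing but the wheel, and I saw nothing moved in the close-up views. I did not run a full before-and-after comparison of the other things.

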